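# Mark the wooden plaques on the key-enabled desktop laser

### The job

Pull the laser marker's carrier out to the front, lay every wooden plaque flat in a pocket of its own, then put the key from its stand fully into the control box and turn it clockwise all the way to on. Only with the key on, slide the carrier in by its handle and bring the pencil cross of each plaque exactly under the pointer for about two seconds: the long plaque first, then the square, then the round (one of them may not be there). Then pull the carrier out to the front again, and only after that turn the key back to off and leave it in the switch, all plaques in their pockets; do not disturb the mug, stapler, tin and earphone case.

Things in the scene. Friction and masses are not known exactly. Their poses are not given: they have to be found in the camera images.
- key: key, loose, same either way round: flat black bow (38 along x, 10 thick along y, z = 28 to 64 mm) above a flat steel blade 28 mm long (18 along x, 5 along y, its last 6 mm tapering to 12 x 2). Origin at the blade's tip, z up to the bow. Starts upright, blade down, in a slot of its fixed wooden stand (66x50x34 mm), bow resting on the stand's top. 50 g
- key_slot (a point): centre of the mouth of the key slot, on top (56 mm above the desk) of a dark steel disc, 52 mm in diameter, on the fixed grey control box (100x90x50 mm). x along the slot, turning with the disc; z up. Slot 20.5 x 7 mm, 34 mm deep, straight-sided; fully home the bow rests on the disc, the key's tip 28 mm below this point. White tick at the slot's +x end
- key_switch (a joint): angle of the switch disc, rad, clockwise from above: 0 off (its start), 1.35 its stop at on. On counts above 1.1, off below 0.15. Turns by the key only, with light friction (0.05 N m); stays where it is left. The key has about 0.12 rad of play either way in the slot
- pointer_tip (a point): tip of the brass pointer under the fixed laser head, 84 mm above the desk, 12 mm above a loaded plaque. x: the marker's own x (away from the robot, along stage_x); y along carrier_y. Head 34 x 34 mm from 120 mm up, on an arm (168 to 200 mm up, 36 wide) running back along +x to a column 105 mm behind: no room for a gripper there, so load with the carrier out
- stage_x (a joint): position of the carrier along the marker's x, m: -0.09 fully pulled out to the front, 0 with the pocket row under the pointer, 0.022 fully in. Pulled out counts below -0.06; above -0.022 is in under the laser. Starts part way out. Slides freely (1.2 N friction) and stays where it is left
- carrier_y (a joint): position of the carrier along the marker's y, m: -0.068 to 0.068, 0 with the middle pocket on the pointer's line. Slides freely (1.2 N friction) and stays where it is left
- carrier_mid (a point): centre of the floor of the carrier's middle pocket, 50 mm above the desk; axes as pointer_tip. The aluminium carrier (90 mm along x, 180 along y) has three equal pockets at y = -60, 0, +60 mm from here, each 72 mm along x, 46 mm along y, with rims 7 mm high
- carrier_handle (a point): centre of the grip of the carrier's handle, a black upright post 24 x 24 mm in plan and 44 mm tall (z = 50 to 94 mm above the desk), 105 mm in front (-x) of carrier_mid; this point is 76 mm above the desk. Pushing it moves both slides
- plaque_long: the long plaque, pale wood, a rectangular block 64 (its x) x 40 (its y) x 22 mm tall, loose, 60 g, with a pencil cross in the middle of its top. Origin at the centre of its underside, z up. One of the three plaques may be absent
- plaque_square: the square plaque, pale wood, a square block 40 x 40 x 22 mm tall, loose, 60 g, with a pencil cross in the middle of its top. Origin at the centre of its underside, z up. One of the three plaques may be absent
- plaque_round: the round plaque, pale wood, a disc 40 mm in diameter, 22 mm tall, loose, 60 g, with a pencil cross in the middle of its top. Origin at the centre of its underside, z up. One of the three plaques may be absent
- mug: white spotted mug with a handle, 82x117x91 mm, at the back right; bystander, to be left alone. Origin at its underside
- stapler: blue and black stapler 34x130x47 mm, at the front edge of the desk; bystander, to be left alone. Origin at its underside
- nib_tin: small printed tin 58 mm in diameter, 72 mm tall, front right; bystander, to be left alone. Origin at its underside
- earbud_case: white rounded earphone case 45x55x22 mm, front edge; bystander, to be left alone. Origin at its underside

How it is judged (in metres and radians):
On the way, in this order (a step that is already met when the one before it is completed fails the run):
1. every plaque that is there lies flat in a pocket of the carrier (z of plaque_long in the frame of carrier_mid between -0.003 and 0.002 m and x of plaque_long in the frame of carrier_mid between -0.02 and 0.02 m and y of plaque_long in the frame of carrier_mid between -0.07 and 0.07 m and angle between each of plaque_long, plaque_square, plaque_round's own z axis and vertical below 0.06 rad and z of plaque_square in the frame of carrier_mid between -0.003 and 0.002 m and x of plaque_square in the frame of carrier_mid between -0.02 and 0.02 m and y of plaque_square in the frame of carrier_mid between -0.07 and 0.07 m and z of plaque_round in the frame of carrier_mid between -0.003 and 0.002 m and x of plaque_round in the frame of carrier_mid between -0.02 and 0.02 m and y of plaque_round in the frame of carrier_mid between -0.07 and 0.07 m), for 0.5 s.
2. with the carrier pulled out (stage_x below -0.06 m) the key is fully home in the switch and turned to on (above 1.1 rad) (horizontal distance between key and key_slot below 0.004 m and z of key in the frame of key_slot below -0.025 m and value of joint key_switch above 1.1 rad and value of joint stage_x below -0.06 m), for 0.3 s.
3. the long plaque, in its pocket, has its centre within 5 mm (horizontally) of the pointer tip for 1 s (z of plaque_long in the frame of carrier_mid between -0.003 and 0.002 m and x of plaque_long in the frame of carrier_mid between -0.02 and 0.02 m and y of plaque_long in the frame of carrier_mid between -0.07 and 0.07 m and angle between plaque_long's own z axis and vertical below 0.06 rad and horizontal distance between plaque_long and pointer_tip below 0.005 m), for 1 s.
4. the square plaque, in its pocket, has its centre within 5 mm (horizontally) of the pointer tip for 1 s (z of plaque_square in the frame of carrier_mid between -0.003 and 0.002 m and x of plaque_square in the frame of carrier_mid between -0.02 and 0.02 m and y of plaque_square in the frame of carrier_mid between -0.07 and 0.07 m and angle between plaque_square's own z axis and vertical below 0.06 rad and horizontal distance between plaque_square and pointer_tip below 0.005 m), for 1 s.
5. the round plaque, in its pocket, has its centre within 5 mm (horizontally) of the pointer tip for 1 s (z of plaque_round in the frame of carrier_mid between -0.003 and 0.002 m and x of plaque_round in the frame of carrier_mid between -0.02 and 0.02 m and y of plaque_round in the frame of carrier_mid between -0.07 and 0.07 m and angle between plaque_round's own z axis and vertical below 0.06 rad and horizontal distance between plaque_round and pointer_tip below 0.005 m), for 1 s.
At the end, for the whole second after the job is handed in: every plaque present lies flat on a pocket floor (2 mm in height, tilt under 0.06 rad); carrier pulled out (stage_x below -0.06 m); key home in the switch (tip 25 mm or more below the slot mouth, 4 mm of its axis) and turned off (below 0.15 rad) (all of step 1 and horizontal distance between key and key_slot below 0.004 m and z of key in the frame of key_slot below -0.025 m and value of joint key_switch below 0.15 rad and value of joint stage_x below -0.06 m); the robot touches nothing.
It fails at once if the carrier is pushed in under the laser (stage_x above -0.022 m) while the key switch is not on (value of joint stage_x above -0.022 m and value of joint key_switch below 1.1 rad).
It fails at once if the mug is moved more than 30 mm (distance of mug from where it was at the start of the episode above 0.03 m).
It fails at once if the stapler is moved more than 30 mm (distance of stapler from where it was at the start of the episode above 0.03 m).
It fails at once if the nib tin is moved more than 30 mm (distance of nib_tin from where it was at the start of the episode above 0.03 m).
It fails at once if the earbud case is moved more than 30 mm (distance of earbud_case from where it was at the start of the episode above 0.03 m).
Of plaque_long, plaque_square, plaque_round only 2 to 3 are there at a start; the rules pass over those that are not, and their reading is None.
At some moment in a run one of plaque_long, plaque_square, plaque_round may be knocked a few centimetres aside while the robot is not near it.
It also fails if it takes over 210 s, if anything falls off the work surface, if the arm or the gripper's body presses on something with over 40 N, if the wrist force passes 120 N, or if a joint passes its speed limit or range.

### The arm

A 6-joint arm with a two-finger parallel gripper is mounted at the origin on a cart in front of the work surface, level with it; the furniture and walls round the work are solid. World frame = base frame: x ahead of the robot, y to its left, z up, the work surface at z = 0. Lengths are in mm, angles in rad, forces in N, time in s.
With the tool pointing down it reaches from about 325 to 1000 mm from the base axis. Payload 5.1 kg.
Tool frame: the origin (TCP) lies midway between the tips of the shut fingers; the grasp point (between the pads) lies 19 mm behind it; z points along the fingers, y is the line along which they close (so a half turn about z gives the same grasp; the last joint's range is limited). The gripper opens to 85 mm and grips with 20 to 120 N. Pads are 22 mm wide; open, the fingers measure 114 mm over their backs; the gripper's body (76 mm by 85 mm) begins 54 mm behind the grasp point. The pads swing forward as they close: fully open they stand 13 mm farther back than shut.
Start: joints at [-1.331, 0.124, 1.65, -0, 1.367, -0.083], TCP at [206.162, -616.427, 231.322] pointing down, gripper open.
Joint ranges: [-2.61, 2.61], [-1.02, 2.33], [0.03, 2.71], [-1.35, 4.49], [0.32, 2.68], [-2.91, 2.91]. Speed limits (rad/s): [2.57, 2.57, 3.14, 3.14, 3.14, 3.14].

### API

Orientations are given as [roll, pitch, yaw] about the fixed x, y, z axes, in that order (R = Rz(yaw) Ry(pitch) Rx(roll)).
In Python, from cell import manip gives the robot as it stands.
- The arm moves only by the shell command python3 inch.py, which reads ROWS from standard input. ROWS is a JSON list that holds a single list of rows (three levels of brackets), with 1 to 8 rows, each of 5 numbers: the finger opening in mm, then dx, dy, dz in units of 5 mm, then a turn about the tool's z in rad; each row is the pose to reach, as a shift and turn from the pose commanded when the command began, along the tool's axes at that moment; what a row does not reach only later rows make up. A row lasts 1/12 s, in which the tool goes at most 41.7 mm and 0.125 rad, less where a joint would pass 70% of its speed; a pose out of reach is approached as far as the arm can. The fingers move at their own pace and stop on an object; the grip force is fixed at half the most. Time passes only in rows, so rows that do not move let the fingers close. It prints the time, the measured TCP pose, the force, the opening and the grip force at its end. Input that does not fit is refused with a message, and nothing moves.
- manip.state(): the state, without advancing time (a new reading comes with each control period).
- manip.capture(name): name is "scene" or "side" or "wrist"; returns a dict with "pixels" (480x640x3 uint8, red, green, blue), "fov_y" (degrees; the focal length in pixels is half the picture's height over the tangent of half this angle, whatever the lens; pixels are square), "cx", "cy" (the principal point, pixels), "R" (3x3) and "t" (3): a world point X has camera coordinates R X + t. Camera axes: x right, y down, z forward; pixel columns grow to the right and rows downward; lengths in mm; the calibration is good to about 2 mm. The wrist camera is an equidistant fisheye: a pixel r from the principal point sees the ray r / f radians off the axis. A picture is of the moment at which its call begins. There is no depth.
- manip.job_done(): hands the job in; it is judged then, once.
The state is a dict: "time": time; "qpos": joint angles; "joint_vel": joint speeds; "tau": joint torques, N m; "position": TCP position; "orientation": TCP orientation; "ft_force": force on the tool from outside, world axes, zero at the start; "torque": the same for the moment, N m; "width": finger opening in mm; "finger_force": force on a finger pad.
Only numpy, scipy, OpenCV 4.12 (cv2) and the standard library are available. Lean on these libraries where they do the work, as an engineer would, in place of code of your own. Each camera call takes 0.05 s, during which the arm holds its last target. There are 200 camera calls.

## Working session

There is one attempt and no reset: what is moved stays moved. The work goes in short steps, Python scripts to look and compute and a shell command to move; the robot and the scene stay as the last step left them, time stands still between calls to the robot, and variables do not carry over. Pictures are saved under pics/ and viewed, at most 14 in all, crops included, and the job is handed in when it is done.

```bash
ls; mkdir -p pics; cat > h.py <<'E'
import numpy as np, cv2
from cell import manip
def cap(n,f=None):
    c=manip.capture(n)
    for k in('R','t'): c[k]=np.array(c[k],float)
    c['img']=cv2.cvtColor(np.array(c['pixels']),cv2.COLOR_RGB2BGR); c['n']=n
    c['f']=240/np.tan(np.radians(c['fov_y'])/2)
    if f: cv2.imwrite('pics/'+f+'.png',c['img'])
    return c
def ray(c,u,v):
    x,y=(u-c['cx'])/c['f'],(v-c['cy'])/c['f']
    if c['n']=='wrist':
        r=np.hypot(x,y); s=np.sin(r)/max(r,1e-9); d=np.array([x*s,y*s,np.cos(r)])
    else: d=np.array([x,y,1.])
    return -c['R'].T@c['t'], c['R'].T@d
def onz(c,u,v,z):
    o,d=ray(c,u,v); return o+d*(z-o[2])/d[2]
def proj(c,X):
    p=c['R']@np.array(X,float)+c['t']
    if c['n']=='wrist':
        r=np.hypot(p[0],p[1]); a=np.arctan2(r,p[2]); q=p[:2]/max(r,1e-9)*a
    else: q=p[:2]/p[2]
    return q*c['f']+[c['cx'],c['cy']]
E
python3 - <<'E'
from h import *
for n in('scene','side','wrist'):
    c=cap(n,n+'0'); print(n,c['fov_y'],(-c['R'].T@c['t']).round(),c['R'][2].round(2))
s=manip.state();print(s['time'],s['position'],s['orientation'],s['ft_force'])
E
```

```text
cell.py
inch.py
pics
scene 46.34047233661134 [-110.  479.  973.] [ 0.54 -0.37 -0.76]
side 48.57697758541627 [  520. -1212.   548.] [-0.    0.94 -0.34]
wrist 65.70646984690485 [ 279. -590.  373.] [-0.29 -0.09 -0.95]
0.15 [ 206.05907063 -615.95724474  230.29498006] [-3.13988496e+00 -1.68741172e-04  3.22772208e-01] [-0.17833737  0.49734424  0.00347039]
```

View pics/scene0.png

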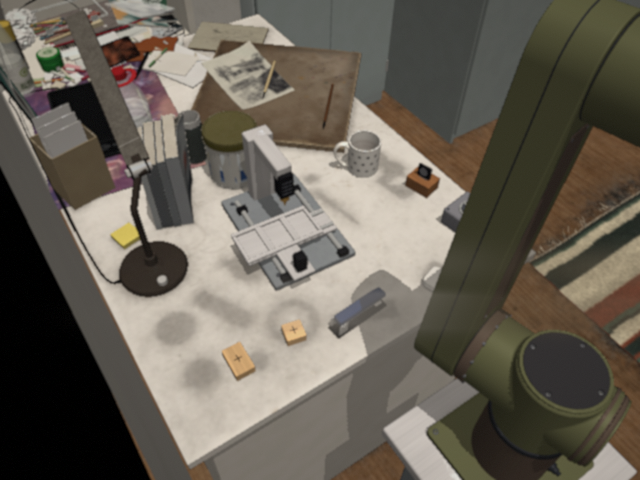

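View pics/side0.png

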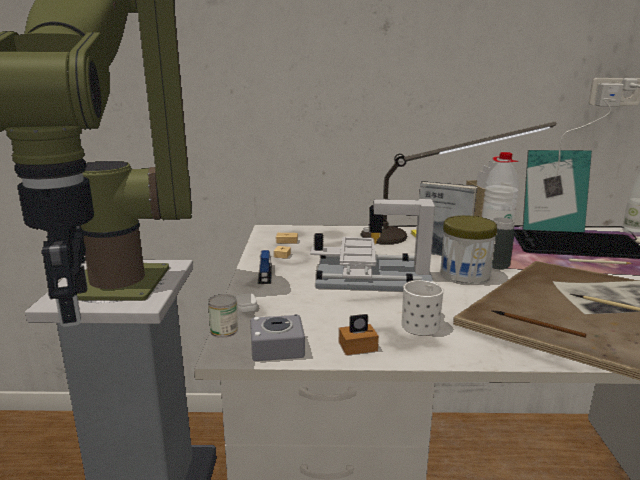

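Scene: long plaque (238,360), square (294,332), no round one visible; handle (300,261), head (285,185), key stand (423,180), box partly hidden at (460,212). Side: box disc (278,324), key (358,324).

```bash
python3 - <<'E'
from h import *
c=cap('scene');s=cap('side')
# plaques
for n,k in (('scene',c),('side',s)):
    h=cv2.cvtColor(k['img'],cv2.COLOR_BGR2HSV)
    m=cv2.inRange(h,(10,80,150),(22,190,255)); 
    for q in cv2.findContours(m,cv2.RETR_EXTERNAL,cv2.CHAIN_APPROX_NONE)[0]:
        if cv2.contourArea(q)>60:
            M=cv2.moments(q);u,v=M['m10']/M['m00'],M['m01']/M['m00']
            P=np.array([onz(k,*p[0],22)[:2] for p in q],np.float32)
            print(n,cv2.contourArea(q),round(u),round(v),onz(k,u,v,22)[:2].round(),cv2.minAreaRect(P))
print('handle',onz(c,300,256,94).round(),'box disc',onz(s,278,324,56).round(),'key bow',onz(c,425,169,70).round(),onz(s,359,317,66).round())
img=s['img'][290:370,230:460]
cv2.imwrite('pics/a.png',np.vstack([cv2.resize(img,(780,271),interpolation=cv2.INTER_CUBIC),cv2.resize(c['img'][180:290,220:365],(780,320)[:2] if 0 else (780,325),interpolation=cv2.INTER_CUBIC)]))
E
```

```text
scene 586.5 238 359 [398. 314.] ((398.509765625, 313.7038879394531), (39.58308792114258, 63.12200927734375), 88.50818634033203)
scene 321.5 293 331 [393. 194.] ((393.5118713378906, 193.80685424804688), (39.45368957519531, 40.28947067260742), 76.899658203125)
side 104.5 353 334 [ 577. -286.] ((585.9488525390625, -273.8856201171875), (66.97329711914062, 46.73530578613281), 17.561769485473633)
handle [495. 113.  94.] box disc [ 431. -312.   56.] key bow [ 575. -288.   70.] [ 586. -299.   66.]
```

View pics/a.png

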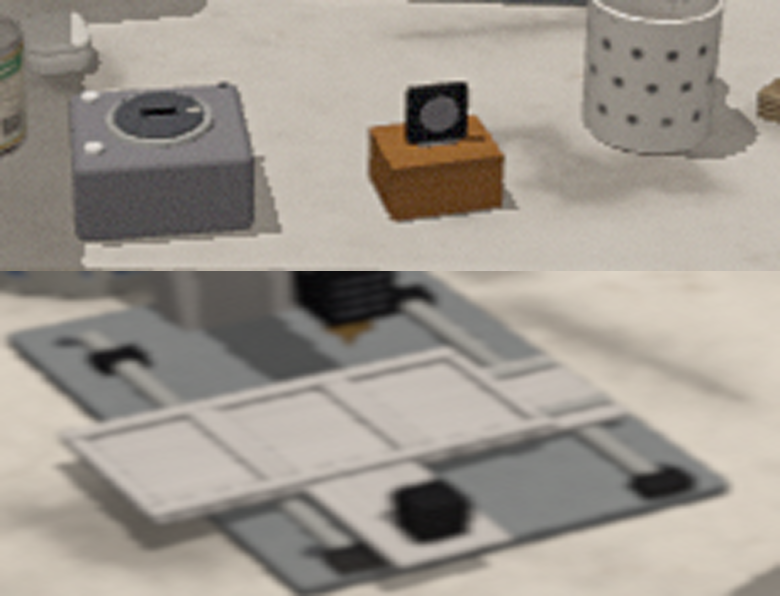

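View pics/wrist0.png

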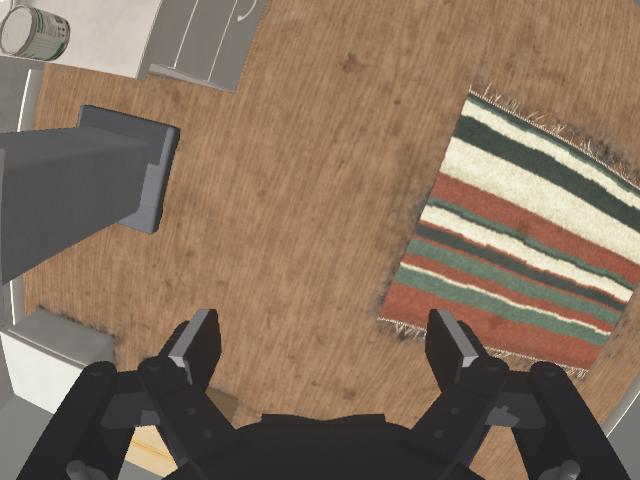

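```bash
cat >> h.py <<'E'
def go(x=None,y=None,z=None,yaw=None):
    s=manip.state();p=np.array(s['position']);o=s['orientation']
    from scipy.spatial.transform import Rotation as Ro
    R=Ro.from_euler('xyz',o).as_matrix()
    d=np.array([b if a is None else a for a,b in zip((x,y,z),p)])-p
    a=0 if yaw is None else o[2]-yaw
    a=(a+np.pi)%(2*np.pi)-np.pi
    print('pos',p.round(1),'yaw',round(o[2],3),'w',round(s['width'],1),'delta',(R.T@d).round(1),'turn',round(a,3),'t',round(s['time'],1),'q6',round(s['qpos'][5],2))
E
python3 -c "
from h import *
go(450,-300,270,0)"
```

```text
pos [ 206.1 -616.2  230.7] yaw 0.323 w 85.4 delta [ 331.6 -222.5  -39.1] turn 0.323 t 0.2 q6 -0.08
```

The rows are not in the units I measure in: shifts go in units of 5 mm. I convert before sending: -10 mm is -2, 300 mm is 60.

```bash
echo '[[[85, 8, -5.4, -1, 0.04], [85, 16, -10.8, -2, 0.08], [85, 24, -16, -3, 0.12], [85, 32, -21.4, -4, 0.16], [85, 40, -26.8, -4.8, 0.2], [85, 48, -32, -5.8, 0.24], [85, 54, -36.2, -6.6, 0.28], [85, 60, -40.2, -7.2, 0.323]]]' | python3 inch.py; python3 -c "
from h import *
go(450,-300,270,0)"
```

```text
time: 0.92
position: [409.7, -352.2, 264.9]
orientation: [3.141, -0.0, -0.003]
ft_force: [0.5, -0.5, -0.6]
width: 85.0
finger_force: 0.0
pos [ 409.7 -352.2  264.9] yaw -0.003 w 85.0 delta [ 40.2 -52.3  -5.1] turn -0.003 t 0.9 q6 0.76
```

Converted, -30 mm is -6, 25 mm is 5.

```bash
echo '[[[85, 2.4, -3, -0.4, 0], [85, 5, -6, -0.8, 0], [85, 5, -6, -0.8, 0], [85, 5, -6, -0.8, 0], [85, 5, -6, -0.8, 0]]]' | python3 inch.py; python3 -c "
from h import *
go(450,-300,270,0)
c=cap('wrist','w1')
for P in((431,-312,56),(580,-295,70)): print(proj(c,P).round())"
```

```text
time: 1.33
position: [433.6, -324.3, 268.3]
orientation: [3.141, 0.001, -0.0]
ft_force: [-0.4, -0.5, -0.8]
width: 85.0
finger_force: 0.0
pos [ 433.6 -324.3  268.3] yaw -0.0 w 85.0 delta [ 16.4 -24.3  -1.7] turn -0.0 t 1.3 q6 0.83
[312. 213.]
[292.  56.]
```

View pics/w1.png

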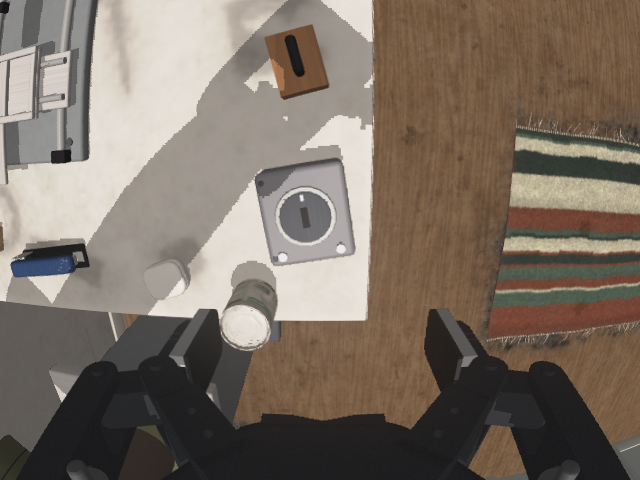

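Wrist: disc (304,216) with tick (302,199), key bow (294,56) running (288,38)-(302,74), stand around it.

```bash
cat > k.py <<'E'
from h import *
def keybox(c,uvd,uvk,rd=60,rk=45,zk=64,dk=50):
    g=cv2.cvtColor(c['img'],cv2.COLOR_BGR2GRAY); out=[]
    for nm,(u0,v0),r,z,th in(('slot',uvd,rd//4,56,None),('disc',uvd,rd,56,110),('key',uvk,rk,zk,dk)):
        u0,v0=int(u0),int(v0)
        a=max(v0-r,0);b=max(u0-r,0);p=g[a:v0+r,b:u0+r]
        if th is None: th=(int(p.min())+int(np.median(p)))//2+0
        n,l,st,ce=cv2.connectedComponentsWithStats((p<th).astype(np.uint8))
        if n<2: print(nm,'none');continue
        # component nearest centre
        j=1+np.argmin([np.hypot(*(x-[u0-b,v0-a]))-s[4]**.5 for x,s in zip(ce[1:],st[1:])])
        q=max(cv2.findContours((l==j).astype(np.uint8),cv2.RETR_EXTERNAL,cv2.CHAIN_APPROX_NONE)[0],key=len)
        P=np.array([onz(c,x+b,y+a,z)[:2] for x,y in q[:,0]],np.float32)
        R=cv2.minAreaRect(P);e=cv2.boxPoints(R);d1,d2=e[1]-e[0],e[2]-e[1];d=d1 if np.hypot(*d1)>np.hypot(*d2) else d2
        an=np.degrees(np.arctan2(d[1],d[0]))%180
        print(nm,'th',th,'px',(ce[j]+[b,a]).round(),'c',np.round(R[0],1),'size',np.round(R[1],1),'longaxis deg',round(an,1))
E
python3 - <<'E'
from k import *
c=cap('wrist')
keybox(c,(305,217),(294,56))
print('tick',onz(c,302,199,56).round(1))
from h import *
go()
E
```

```text
slot th 87 px [304. 217.] c [ 426.1 -304.7] size [20.2  6.6] longaxis deg 8.6
disc th 110 px [302. 212.] c [ 430.1 -303. ] size [42.5 50.6] longaxis deg 116.5
key th 50 px [294.  55.] c [ 582.2 -296.3] size [41.1  9.8] longaxis deg 15.1
tick [ 444.3 -302.5   56. ]
pos [ 433.3 -324.7  268.3] yaw -0.002 w 85.2 delta [0. 0. 0.] turn 0.0 t 1.4 q6 0.83
```

Converted, -200 mm is -40, -40 mm is -8.

```bash
echo '[[[85, 0, -8, 0, 0], [85, 0, -16, 0, 0], [85, 0, -24, 0, 0], [85, 0, -32, 0, 0], [85, 0, -40, 0, 0], [85, 0, -48, 0, 0], [85, 0, -56, 0, 0], [85, 0, -64, 0, 0]]]' | python3 inch.py;echo '[[[85, 0, -7, 0, 0], [85, 0, -14, 0, 0], [85, -1, -20, 0, 0], [85, -2, -23, 0, 0], [85, -2, -23, 0, 0], [85, -2, -23, 0, 0], [85, -2, -23, 0, 0], [85, -2, -23, 0, 0]]]' | python3 inch.py; python3 -c "
from h import *
go(430,110,270,0)
c=cap('wrist','w2')"
```

```text
time: 2.1
position: [433.5, -3.2, 268.7]
orientation: [3.141, -0.001, -0.003]
ft_force: [0.9, -0.1, 0.7]
width: 85.2
finger_force: 0.0
time: 2.77
position: [424.4, 109.8, 268.5]
orientation: [3.141, 0.0, -0.002]
ft_force: [-0.1, -0.6, 0.4]
width: 85.0
finger_force: 0.0
pos [424.4 109.8 268.5] yaw -0.002 w 85.0 delta [ 5.6 -0.2 -1.5] turn -0.002 t 2.8 q6 1.7
```

View pics/w2.png

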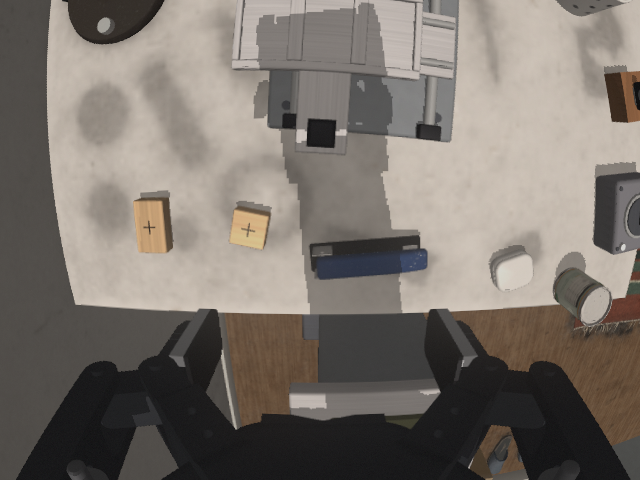

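Wrist: handle top (321,133), carrier front edge (234,67)-(417,77), plaque crosses (150,228) and (248,230); no round plaque on the desk.

```bash
python3 - <<'E'
from h import *
c=cap('wrist')
a,b=onz(c,234,69,57),onz(c,417,78.5,57); d=b-a
print('front edge',a.round(),b.round(),'len',np.hypot(*d[:2]).round(1),'yaw deg',np.degrees(np.arctan2(d[0],-d[1])).round(2))
g=cv2.cvtColor(c['img'],cv2.COLOR_BGR2GRAY)
p=g[115:165,295:350]; n,l,st,ce=cv2.connectedComponentsWithStats((p<30).astype(np.uint8)); j=1+st[1:,4].argmax()
q=max(cv2.findContours((l==j).astype(np.uint8),0,1)[0],key=len)[:,0]+[295,115]
P=np.array([onz(c,*x,94)[:2] for x in q],np.float32);print('handle',cv2.minAreaRect(P),q.min(0),q.max(0))
h=cv2.cvtColor(c['img'],cv2.COLOR_BGR2HSV); m=cv2.inRange(h,(8,60,140),(28,200,255))
m[:180]=0;m[270:]=0;m[:,290:]=0
for q in cv2.findContours(m,0,1)[0]:
    if cv2.contourArea(q)>300: print(cv2.contourArea(q),q[:,0].min(0),q[:,0].max(0),cv2.minAreaRect(np.array([onz(c,*x[0],22)[:2] for x in q],np.float32)))
for u,v in((150,228),(248,230)): print('cross',onz(c,u,v,22).round(1))
s=cap('side','s1'); cv2.imwrite('pics/b.png',cv2.resize(s['img'][190:300,300:450],(750,550),interpolation=2))
E
```

```text
front edge [564. 196.  57.] [555.  22.  57.] len 173.9 yaw deg -3.1
handle ((499.4796447753906, 113.16508483886719), (22.90041160583496, 22.082014083862305), 86.08809661865234) [307 120] [335 146]
1138.5 [229 209] [268 249] ((395.9126892089844, 193.89939880371094), (39.68983840942383, 39.27153778076172), 77.42408752441406)
1425.0 [133 201] [166 252] ((399.9391784667969, 314.380615234375), (39.40143966674805, 62.53310012817383), 88.36219787597656)
cross [398.8 313.5  22. ]
cross [395.1 194.   22. ]
```

View pics/b.png

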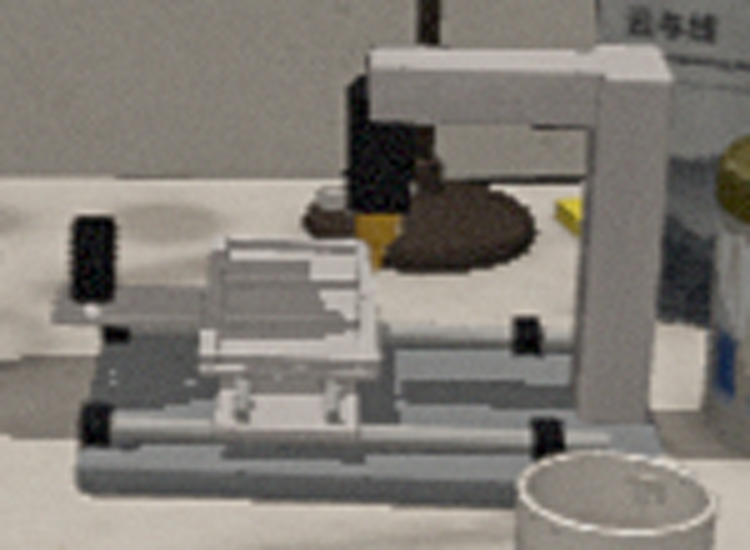

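```bash
python3 - <<'E'
from h import *
go(499.4,113.2,60,-0.065)
c=cap('scene');s=cap('side')
A=[];
for k,u,v in((c,284.5,204),(s,374.5,242.4)):
    o,d=ray(k,u,v);d/=np.linalg.norm(d);M=np.eye(3)-np.outer(d,d);A.append((M,M@o))
print('tip',np.linalg.solve(A[0][0]+A[1][0],A[0][1]+A[1][1]).round(1), onz(c,284.5,204,84).round(1),onz(s,374.5,242.4,84).round(1))
E
echo '[[[85, 7, 0, 6, 0.03], [85, 15, -0.6, 12, 0.063], [85, 15, -0.6, 18, 0.063], [85, 15, -0.6, 24, 0.063], [85, 15, -0.6, 30, 0.063], [85, 15, -0.6, 36, 0.063], [85, 15, -0.6, 40, 0.063], [85, 15, -0.6, 41.6, 0.063]]]' | python3 inch.py; echo '[[[85, 0, 0, 0, 0], [85, 0, 0, 0, 0], [0, 0, 0, 0, 0], [0, 0, 0, 0, 0], [0, 0, 0, 0, 0], [0, 0, 0, 0, 0], [0, 0, 0, 0, 0], [0, 0, 0, 0, 0]]]' | python3 inch.py; python3 -c "
from h import *
go(499.4,113.2,60,-0.065)"
```

```text
pos [424.3 110.1 268.5] yaw -0.002 w 85.4 delta [ 75.1  -3.3 208.5] turn 0.063 t 2.9 q6 1.7
tip [643.4  61.1  87.6] [644.7  59.6  84. ] [645.6  73.5  84. ]
time: 3.68
position: [496.4, 113.4, 56.5]
orientation: [3.14, 0.007, -0.064]
ft_force: [-0.5, -0.4, 0.0]
width: 84.7
finger_force: 0.0
time: 4.35
position: [499.6, 114.0, 61.5]
orientation: [3.142, -0.001, -0.063]
ft_force: [-1.0, -0.6, 4.4]
width: 23.5
finger_force: 60.1
pos [499.6 114.   61.5] yaw -0.063 w 23.5 delta [-0.2  0.8  1.5] turn 0.002 t 4.3 q6 1.75
```

Converted, -44 mm is -8.8, -42 mm is -8.4.

```bash
echo '[[[0, -2, 0, 0, 0], [0, -4, 0, 0, 0], [0, -6, 0, 0, 0], [0, -7.6, 0, 0, 0], [0, -8.4, 0, 0, 0], [0, -8.8, 0, 0, 0], [0, -8.8, 0, 0, 0], [0, -8.8, 0, 0, 0]]]' | python3 inch.py; echo '[[[0, -0.2, 0, 0, 0], [0, -0.4, 0, 0, 0], [0, -0.6, 0, 0, 0], [0, -0.6, 0, 0, 0]]]' | python3 inch.py;echo '[[[0, -0.2, 0, 0, 0], [0, -0.4, 0, 0, 0], [0, -0.6, 0, 0, 0], [0, -0.6, 0, 0, 0]]]' | python3 inch.py
```

```text
time: 5.02
position: [454.5, 116.9, 61.5]
orientation: [-3.142, -0.0, -0.063]
ft_force: [-0.7, -1.3, 6.5]
width: 22.9
finger_force: 63.0
time: 5.35
position: [452.0, 117.1, 61.5]
orientation: [-3.141, -0.002, -0.063]
ft_force: [1.1, -2.1, 5.1]
width: 23.4
finger_force: 62.6
time: 5.68
position: [452.1, 117.1, 61.5]
orientation: [-3.141, -0.01, -0.063]
ft_force: [15.7, -1.8, -5.6]
width: 23.2
finger_force: 61.0
```

Converted, 3 mm is 0.6, -23 mm is -4.6.

```bash
echo '[[[0, 0.4, 0, 0, 0], [0, 0.6, -1.2, 0, 0], [0, 0.6, -2.8, 0, 0], [0, 0.6, -4, 0, 0], [0, 0.6, -4.6, 0, 0], [0, 0.6, -4.6, 0, 0], [0, 0.6, -4.6, 0, 0], [0, 0.6, -4.6, 0, 0]]]' | python3 inch.py; echo '[[[0, 0, -0.2, 0, 0], [0, 0, -0.4, 0, 0], [0, 0, -0.6, 0, 0], [0, 0, -0.8, 0, 0], [0, 0, -0.8, 0, 0]]]' | python3 inch.py;echo '[[[0, 0, -0.2, 0, 0], [0, 0, -0.4, 0, 0], [0, 0, -0.6, 0, 0], [0, 0, -0.6, 0, 0]]]' | python3 inch.py
```

```text
time: 6.35
position: [453.6, 140.4, 61.5]
orientation: [-3.141, -0.001, -0.063]
ft_force: [0.6, -0.8, 5.3]
width: 22.9
finger_force: 62.7
time: 6.77
position: [453.6, 140.7, 61.4]
orientation: [3.134, -0.0, -0.062]
ft_force: [-0.9, -18.5, 10.3]
width: 23.3
finger_force: 63.1
time: 7.1
position: [453.6, 140.8, 61.3]
orientation: [3.128, 0.001, -0.062]
ft_force: [-2.3, -32.0, 13.5]
width: 23.2
finger_force: 63.8
```

Converted, 136 mm is 27.2, 132 mm is 26.4.

```bash
echo '[[[0, 0, 4, 0, 0], [0, 0, 8.4, 0, 0], [0, 0, 12.8, 0, 0], [0, 0, 17.2, 0, 0], [0, 0, 21.6, 0, 0], [0, 0, 25, 0, 0], [0, 0, 26.4, 0, 0], [0, 0, 27.2, 0, 0]]]' | python3 inch.py; echo '[[[0, 0, 0, 0, 0], [0, 0, 0, 0, 0], [0, 0, 0.4, 0, 0], [0, 0, 0.8, 0, 0], [0, 0, 1.2, 0, 0], [0, 0, 1.2, 0, 0], [0, 0, 1.2, 0, 0]]]' | python3 inch.py;echo '[[[0, 0, 0.2, 0, 0], [0, 0, 0.4, 0, 0], [0, 0, 0.6, 0, 0], [0, 0, 0.6, 0, 0]]]' | python3 inch.py
```

```text
time: 7.77
position: [445.2, 10.6, 61.4]
orientation: [-3.141, -0.001, -0.064]
ft_force: [-0.8, 1.9, 7.7]
width: 23.6
finger_force: 63.2
time: 8.35
position: [444.9, 5.4, 61.4]
orientation: [3.141, -0.001, -0.063]
ft_force: [-0.8, -0.7, 8.3]
width: 23.2
finger_force: 63.2
time: 8.68
position: [444.8, 4.5, 61.4]
orientation: [-3.137, -0.001, -0.063]
ft_force: [-0.1, 10.9, 6.4]
width: 23.0
finger_force: 63.1
```

```bash
echo '[[[85, 0, -0.4, 0, 0], [85, 0, -0.8, 0, 0], [85, 0, -0.8, 0, 0], [85, 0, -0.8, -2, 0], [85, 0, -0.8, -8, 0], [85, 0, -0.8, -16, 0], [85, 0, -0.8, -24, 0], [85, 0, -0.8, -28, 0]]]' | python3 inch.py; echo '[[[85, -1.6, -8, 0, 0], [85, -3.2, -16, 0, 0], [85, -4.8, -24, 0, 0], [85, -6.8, -32, 0, 0], [85, -8.8, -40, 0, 0], [85, -10.4, -48, 0, 0], [85, -12, -55, 0, 0], [85, -13.2, -60, 0, -0.036]]]' | python3 inch.py; echo '[[[85, 0, 0, 0, 0], [85, 0, 0, 0, 0], [85, 0, 0, 0, 0]]]' | python3 inch.py; cat > m.py <<'E'
from h import *
def plaq(c,z=22,top=0,bot=480,l=0,r=640,amin=300):
    h=cv2.cvtColor(c['img'],cv2.COLOR_BGR2HSV); m=cv2.inRange(h,(8,60,120),(28,200,255))
    M=np.zeros_like(m);M[top:bot,l:r]=m[top:bot,l:r]
    for q in cv2.findContours(M,0,1)[0]:
        if cv2.contourArea(q)>amin: print(c['n'],cv2.contourArea(q),q[:,0].min(0),q[:,0].max(0),cv2.minAreaRect(np.array([onz(c,*x[0],z)[:2] for x in q],np.float32)))
E
python3 -c "
from m import *
plaq(cap('wrist','w3'));plaq(cap('scene'),top=290,bot=400,r=340)
go(399,314,12,-0.027)"
```

```text
time: 9.35
position: [446.7, 5.9, 206.4]
orientation: [3.141, -0.007, -0.063]
ft_force: [0.8, 0.2, 0.8]
width: 85.0
finger_force: 0.0
time: 10.02
position: [397.0, 312.2, 201.1]
orientation: [-3.141, 0.0, -0.025]
ft_force: [0.7, -0.1, -0.5]
width: 84.9
finger_force: 0.0
time: 10.27
position: [398.0, 309.3, 200.6]
orientation: [3.141, 0.0, -0.027]
ft_force: [-0.7, 0.1, -0.5]
width: 85.0
finger_force: 0.0
wrist 1557.5 [425 194] [472 241] ((396.21514892578125, 194.4036407470703), (39.46489715576172, 39.71086883544922), 77.70797729492188)
wrist 2981.5 [296 180] [341 249] ((400.7120056152344, 314.6443786621094), (39.772430419921875, 63.069244384765625), 88.4773178100586)
scene 719.5 [222 342] [254 379] ((395.53619384765625, 313.6393737792969), (42.58185577392578, 73.35163879394531), 88.54871368408203)
scene 437.0 [281 320] [306 345] ((389.857421875, 195.36053466796875), (43.40098190307617, 50.17683792114258), 78.44641876220703)
pos [398.4 308.7 200.6] yaw -0.029 w 85.4 delta [  0.5  -5.3 188.6] turn -0.002 t 10.4 q6 2.15
```

```bash
echo '[[[85, 0.4, -1.16, 7, 0], [85, 0.4, -1.16, 14, 0], [85, 0.4, -1.16, 21, 0], [85, 0.4, -1.16, 27, 0], [85, 0.4, -1.16, 32, 0], [85, 0.4, -1.16, 35.4, 0], [85, 0.4, -1.16, 37, 0], [85, 0.4, -1.16, 37.8, 0]]]' | python3 inch.py; echo '[[[85, 0, 0, 0, 0], [0, 0, 0, 0, 0], [0, 0, 0, 0, 0], [0, 0, 0, 0, 0], [0, 0, 0, 0, 0], [0, 0, 0, 0, 0], [0, 0, 0, 0, 0]]]' | python3 inch.py; echo '[[[0, 0, 0, -2, 0], [0, 0, 0, -7, 0], [0, 0, 0, -14, 0], [0, 0, 0, -20, 0], [0, 0, 0, -24, 0], [0, 0, 0, -25.6, 0], [0, 0, 0, -25.6, 0], [0, 0, 0, -25.6, 0]]]' | python3 inch.py; python3 -c "
from h import *
go(454.2,-25,140,-0.0643)"
```

```text
time: 11.03
position: [399.9, 314.1, 10.3]
orientation: [3.14, 0.002, -0.029]
ft_force: [-0.2, -0.1, 0.4]
width: 85.0
finger_force: 0.0
time: 11.62
position: [401.5, 316.3, 13.1]
orientation: [-3.14, -0.002, -0.027]
ft_force: [-0.3, -0.2, 6.0]
width: 38.2
finger_force: 60.9
time: 12.28
position: [399.8, 315.2, 138.9]
orientation: [3.141, 0.001, -0.027]
ft_force: [0.1, 0.1, -0.8]
width: 37.7
finger_force: 60.4
pos [399.8 315.2 138.9] yaw -0.027 w 37.7 delta [ 63.6 338.6  -1. ] turn 0.037 t 12.3 q6 2.16
```

Converted, 20 mm is 4, 306 mm is 61.2.

```bash
echo '[[[0, 2, 7.6, 0, 0], [0, 4, 15.4, 0, 0], [0, 6.4, 23.2, 0, 0], [0, 8.8, 31, 0, 0], [0, 11.2, 38.8, 0, 0], [0, 14, 46.4, 0, 0], [0, 16.8, 54, 0, 0], [0, 19.6, 61.2, 0, 0.037]]]' | python3 inch.py; echo '[[[0, 4, 6, 0, 0], [0, 8.4, 10.4, 0, 0], [0, 11, 12.8, 0, 0], [0, 11.6, 13.2, 0, 0], [0, 11.6, 13.2, 0, 0], [0, 11.6, 13.2, 0, 0]]]' | python3 inch.py; python3 -c "
from h import *
c=cap('wrist','w4')
go(545.8,-61.2,62,-0.0643)
m=np.array([549.7,-1.3]);X=np.array([.998,-.0643]);Y=np.array([.0643,.998])
for x,y in((-45,-90),(45,-90),(45,90),(-45,90),(-36,-83),(36,-83),(36,-37)): print(x,y,proj(c,[*(m+x*X+y*Y),57]).round())
"
```

```text
time: 12.95
position: [488.4, 4.9, 136.8]
orientation: [-3.141, 0.005, -0.065]
ft_force: [0.2, 0.7, 0.3]
width: 38.3
finger_force: 60.5
time: 13.45
position: [542.1, -61.9, 137.4]
orientation: [-3.141, 0.004, -0.064]
ft_force: [-0.3, 0.1, -0.6]
width: 38.1
finger_force: 60.5
pos [542.2 -61.6 137.9] yaw -0.063 w 38.0 delta [ 3.8 -0.6 75.9] turn 0.001 t 13.5 q6 1.42
-45 -90 [368. 311.]
45 -90 [374. 177.]
45 90 [104. 185.]
-45 90 [124. 304.]
-36 -83 [359. 299.]
36 -83 [362. 192.]
36 -37 [286. 192.]
```

View pics/w4.png

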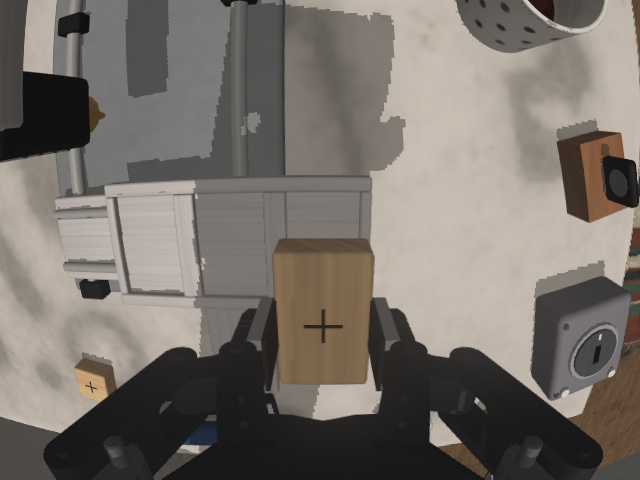

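Carrier right-rear corner (372,178), matching the prediction (374,177); plaque held straight, cross at (322,327). Control box and key also in view.

```bash
echo '[[[0, 0.7, -0.12, 0, 0], [0, 0.7, -0.12, 4, 0], [0, 0.7, -0.12, 8, 0], [0, 0.7, -0.12, 10.8, 0], [0, 0.7, -0.12, 12.8, 0], [0, 0.7, -0.12, 14, 0], [0, 0.7, -0.12, 14.4, 0], [0, 0.7, -0.12, 14.4, 0]]]' | python3 inch.py; echo '[[[0, 0, 0, 0.2, 0], [0, 0, 0, 0.4, 0], [0, 0, 0, 0.6, 0], [0, 0, 0, 0.6, 0], [0, 0, 0, 0.6, 0]]]' | python3 inch.py
```

```text
time: 14.17
position: [547.2, -61.9, 67.6]
orientation: [-3.142, 0.0, -0.064]
ft_force: [-0.2, -0.3, 0.1]
width: 38.0
finger_force: 60.5
time: 14.58
position: [547.4, -62.3, 64.8]
orientation: [3.142, -0.0, -0.064]
ft_force: [0.2, -1.0, -0.8]
width: 38.2
finger_force: 60.5
```

Converted, 1.5 mm is 0.3, 1 mm is 0.2.

```bash
echo '[[[0, 0, 0, 0.2, 0], [0, 0, 0, 0.3, 0], [0, 0, 0, 0.3, 0], [46, 0, 0, 0.3, 0], [46, 0, 0, 0.3, 0], [46, 0, 0, 0.3, 0], [46, 0, 0, 0.3, 0]]]' | python3 inch.py; echo '[[[46, 0, 0, -1, 0], [46, 0, 0, -3, 0], [46, 0, 0, -8, 0], [85, 0, 0, -15, 0], [85, 0, 0, -22, 0], [85, 0, 0, -28, 0], [85, 0, 0, -28, 0], [85, 0, 0, -28, 0]]]' | python3 inch.py;python3 -c "
from m import *
c=cap('wrist','w5');plaq(c,72)
go(396,194.4,200,-0.218)"
```

```text
time: 15.17
position: [547.2, -62.3, 63.1]
orientation: [3.142, -0.0, -0.064]
ft_force: [-1.1, 0.1, 0.4]
width: 46.2
finger_force: 0.0
time: 15.83
position: [548.9, -62.6, 207.2]
orientation: [3.141, -0.007, -0.064]
ft_force: [0.2, 0.5, 0.3]
width: 84.7
finger_force: 0.0
wrist 565.0 [105 342] [134 371] ((430.8148498535156, 153.6802215576172), (33.762821197509766, 34.05780792236328), 77.43748474121094)
wrist 3549.0 [297 196] [347 272] ((546.688720703125, -60.272987365722656), (38.821868896484375, 62.31747055053711), 87.40131378173828)
wrist 1377.0 [534 138] [580 212] ((588.7368774414062, -267.8417053222656), (57.86429977416992, 43.502357482910156), 14.416775703430176)
pos [547.6 -62.3 204.5] yaw -0.064 w 85.1 delta [-167.7 -246.5    4.1] turn 0.154 t 15.9 q6 1.42
```

View pics/w5.png

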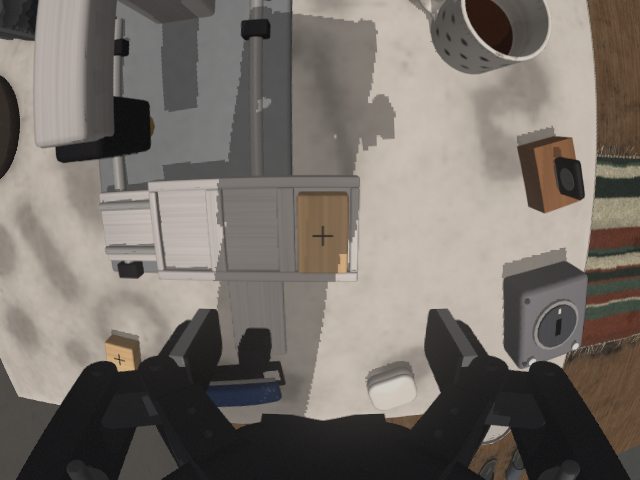

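Long plaque lies inside the right-hand pocket, cross (322,236). Now the square.

```bash
echo '[[[85, -4.4, -6.4, 0, 0], [85, -8.8, -12.8, 0, 0], [85, -13.2, -19.2, 0, 0], [85, -17.6, -25.6, 0, 0.05], [85, -22, -32, 0, 0.1], [85, -26.4, -38.4, 0, 0.154], [85, -30.4, -44.4, 0, 0.154], [85, -33.6, -49.2, 0, 0.154]]]' | python3 inch.py; echo '[[[85, 0, 0, 0, 0], [85, 0, 0, 0, 0], [85, 0, 0, 0, 0]]]' | python3 inch.py; python3 -c "
from m import *
plaq(cap('wrist'))
go(396,194.4,12.5,-0.218)"
```

```text
time: 16.55
position: [392.6, 195.3, 201.0]
orientation: [3.14, 0.003, -0.217]
ft_force: [0.0, 0.6, -0.1]
width: 85.0
finger_force: 0.0
time: 16.8
position: [394.8, 193.6, 201.8]
orientation: [3.14, 0.002, -0.218]
ft_force: [0.0, -0.9, -0.9]
width: 84.7
finger_force: 0.0
wrist 1809.5 [302 194] [346 236] ((396.44207763671875, 193.84661865234375), (39.282352447509766, 38.474212646484375), 77.51124572753906)
wrist 1318.0 [556   0] [596  44] ((547.8184204101562, -101.82232666015625), (46.822078704833984, 50.31913375854492), 86.3395004272461)
pos [395.2 193.3 202. ] yaw -0.219 w 85.1 delta [  0.9  -1.5 189.5] turn -0.001 t 16.9 q6 2.12
```

Converted, 190 mm is 38, 185 mm is 37.

```bash
echo '[[[85, 0.2, -0.2, 7, 0], [85, 0.2, -0.2, 14, 0], [85, 0.2, -0.2, 21, 0], [85, 0.2, -0.2, 27, 0], [85, 0.2, -0.2, 32, 0], [85, 0.2, -0.2, 35.4, 0], [85, 0.2, -0.2, 37, 0], [85, 0.2, -0.2, 38, 0]]]' | python3 inch.py; echo '[[[85, 0, 0, 0, 0], [0, 0, 0, 0, 0], [0, 0, 0, 0, 0], [0, 0, 0, 0, 0], [0, 0, 0, 0, 0], [0, 0, 0, 0, 0], [0, 0, 0, 0, 0]]]' | python3 inch.py; echo '[[[0, 0, 0, -2, 0], [0, 0, 0, -7, 0], [0, 0, 0, -14, 0], [0, 0, 0, -20, 0], [0, 0, 0, -24, 0], [0, 0, 0, -25.6, 0], [0, 0, 0, -25.6, 0], [0, 0, 0, -25.6, 0]]]' | python3 inch.py; python3 -c "
from h import *
go(549.7,-1.5,140,-0.0643)"
```

```text
time: 17.52
position: [396.0, 193.5, 11.5]
orientation: [3.14, 0.003, -0.22]
ft_force: [-0.2, -0.8, 1.2]
width: 85.2
finger_force: 0.0
time: 18.1
position: [397.8, 195.3, 14.6]
orientation: [-3.14, -0.003, -0.218]
ft_force: [0.1, 0.2, 5.4]
width: 37.9
finger_force: 60.8
time: 18.77
position: [396.0, 194.6, 140.4]
orientation: [3.141, 0.001, -0.218]
ft_force: [-0.7, -0.1, -0.8]
width: 37.7
finger_force: 60.4
pos [396.  194.6 140.4] yaw -0.218 w 37.7 delta [192.5 158.2   0.4] turn -0.154 t 18.8 q6 2.12
```

Converted, 60 mm is 12, 193 mm is 38.6.

```bash
echo '[[[0, 6, 5, 0, 0], [0, 12, 10, 0, 0], [0, 18, 15, 0, 0], [0, 24, 20, 0, -0.05], [0, 30, 25, 0, -0.1], [0, 35, 29, 0, -0.154], [0, 38, 31.4, 0, -0.154], [0, 38.6, 31.6, 0, -0.154]]]' | python3 inch.py; echo '[[[0, 0, 0, 0, 0], [0, 0, 0, 0, 0], [0, 0, 0, 0, 0], [0, 0, 0, 0, 0]]]' | python3 inch.py; python3 -c "
from h import *
go(550,-1.2,69,-0.0643)"
```

```text
time: 19.43
position: [550.8, -3.9, 138.1]
orientation: [3.141, 0.004, -0.068]
ft_force: [-0.2, 0.2, -1.3]
width: 38.0
finger_force: 60.4
time: 19.77
position: [549.7, -0.1, 140.5]
orientation: [-3.141, 0.001, -0.063]
ft_force: [-0.4, 0.5, -0.7]
width: 38.0
finger_force: 60.4
pos [ 5.497e+02 -1.000e-01  1.405e+02] yaw -0.063 w 38.0 delta [ 0.4  1.1 71.5] turn 0.002 t 19.8 q6 1.54
```

```bash
echo '[[[0, 0.08, 0.2, 2, 0], [0, 0.08, 0.2, 5, 0], [0, 0.08, 0.2, 8.4, 0], [0, 0.08, 0.2, 11.2, 0], [0, 0.08, 0.2, 13, 0], [0, 0.08, 0.2, 14.2, 0], [0, 0.08, 0.2, 14.4, 0], [0, 0.08, 0.2, 14.4, 0]]]' | python3 inch.py; echo '[[[0, 0, 0, 0.2, 0], [0, 0, 0, 0.4, 0], [0, 0, 0, 0.6, 0], [0, 0, 0, 0.6, 0], [0, 0, 0, 0.6, 0]]]' | python3 inch.py
```

```text
time: 20.43
position: [551.0, -2.1, 68.9]
orientation: [-3.142, 0.0, -0.064]
ft_force: [0.7, -0.6, -0.2]
width: 38.0
finger_force: 60.4
time: 20.85
position: [551.2, -2.3, 66.4]
orientation: [-3.142, -0.0, -0.064]
ft_force: [-0.8, 0.4, -0.1]
width: 37.8
finger_force: 60.4
```

Converted, 1 mm is 0.2, 1.7 mm is 0.34.

```bash
echo '[[[0, 0, 0, 0.2, 0], [0, 0, 0, 0.34, 0], [0, 0, 0, 0.34, 0], [46, 0, 0, 0.34, 0], [46, 0, 0, 0.34, 0], [46, 0, 0, 0.34, 0], [46, 0, 0, 0.34, 0]]]' | python3 inch.py; echo '[[[46, 0, 0, -1, 0], [46, 0, 0, -3, 0], [46, 0, 0, -8, 0], [85, 0, 0, -15, 0], [85, 0, 0, -22, 0], [85, 0, 0, -28, 0], [85, 0, 0, -28, 0], [85, 0, 0, -28, 0]]]' | python3 inch.py;python3 -c "
from m import *
c=cap('wrist','w6');plaq(c,72)
go(520,-296,240,0.2635)"
```

```text
time: 21.43
position: [551.0, -2.3, 64.3]
orientation: [3.142, 0.0, -0.064]
ft_force: [0.2, 0.7, -1.1]
width: 46.1
finger_force: 0.0
time: 22.1
position: [552.8, -2.4, 208.5]
orientation: [3.141, -0.007, -0.064]
ft_force: [-1.0, 0.3, -0.7]
width: 84.7
finger_force: 0.0
wrist 2250.5 [298 211] [347 258] ((550.359375, -0.33417320251464844), (38.88732147216797, 38.22413635253906), 86.37188720703125)
wrist 3524.0 [372 196] [424 272] ((546.7681274414062, -59.903900146484375), (39.502315521240234, 62.93949508666992), 86.4442138671875)
wrist 1040.0 [581 145] [617 214] ((589.1695556640625, -260.6498107910156), (57.72877502441406, 43.37913513183594), 14.539933204650879)
wrist 311.0 [ 0 17] [13 49] ((784.9710693359375, 297.87921142578125), (37.116458892822266, 21.169551849365234), 3.757251501083374)
pos [551.5  -2.3 205.8] yaw -0.064 w 85.2 delta [-12.5 295.1 -34.2] turn -0.328 t 22.1 q6 1.53
```

View pics/w6.png

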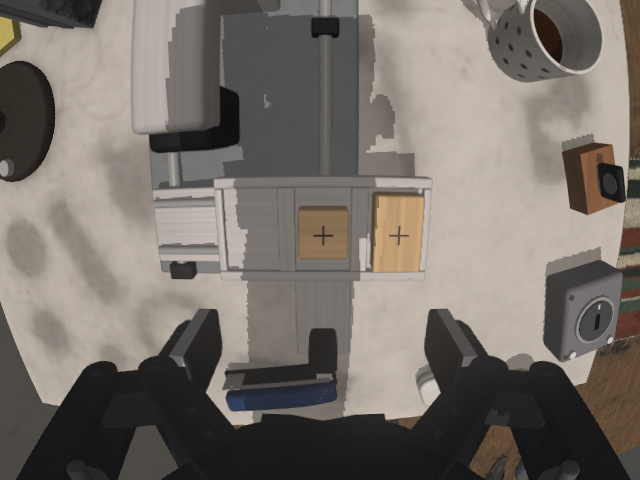

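Both plaques are in their pockets (square cross (323,236), long (398,236)); pockets' rims clear all round. Now the key.

The rows are not in the units I measure in: shifts go in units of 5 mm. I convert before sending: 200 mm is 40, -20 mm is -4.

```bash
echo '[[[85, -0.4, 8, -2, -0.04], [85, -0.8, 16, -4, -0.08], [85, -1.2, 24, -6, -0.12], [85, -1.6, 32, -6.8, -0.17], [85, -2, 40, -6.8, -0.22], [85, -2.4, 48, -6.8, -0.27], [85, -2.4, 55, -6.8, -0.328], [85, -2.4, 59, -6.8, -0.328]]]' | python3 inch.py; echo '[[[85, 0, 0, 0, 0], [85, 0, 0, 0, 0], [85, 0, 0, 0, 0], [85, 0, 0, 0, 0]]]' | python3 inch.py; python3 - <<'E'
from k import *
c=cap('wrist','w7')
u=proj(c,(582,-296,70));d=proj(c,(426.1,-304.7,56));print(u,d)
keybox(c,d,u,zk=70,dk=45)
go(582,-296,100,0.263)
E
```

```text
time: 22.82
position: [518.4, -298.7, 235.9]
orientation: [-3.139, 0.003, 0.263]
ft_force: [0.2, 0.1, -0.1]
width: 84.8
finger_force: 0.0
time: 23.15
position: [520.0, -294.5, 237.5]
orientation: [-3.14, 0.001, 0.265]
ft_force: [-0.4, 0.0, 0.5]
width: 84.8
finger_force: 0.0
[346.68160216 152.2134475 ] [309.80805043 310.73907206]
slot th 79 px [310. 310.] c [ 426.3 -304.8] size [19.7  6.4] longaxis deg 9.2
disc th 110 px [310. 309.] c [ 427.9 -304.8] size [49.9 50.2] longaxis deg 105.7
key th 45 px [347. 149.] c [ 584.5 -295.1] size [35.2 10.7] longaxis deg 15.6
pos [ 520.2 -294.5  237.8] yaw 0.265 w 85.1 delta [ 59.3  17.8 137.7] turn 0.002 t 23.2 q6 0.7
```

View pics/w7.png

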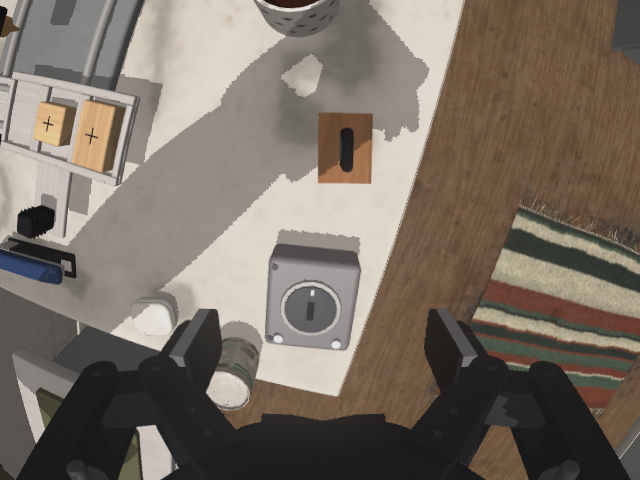

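```bash
echo '[[[85, 6, 1.8, 6, 0], [85, 12.2, 3.54, 12, 0], [85, 12.2, 3.54, 18, 0], [85, 12.2, 3.54, 20, 0], [85, 12.2, 3.54, 20, 0], [85, 12.2, 3.54, 20, 0], [85, 12.2, 3.54, 20, 0]]]' | python3 inch.py; python3 - <<'E'
from k import *
c=cap('wrist','w8')
u=proj(c,(584,-295.3,70));print(u)
keybox(c,(310,310),u,zk=70,dk=45,rk=70)
keybox(c,(310,310),u,zk=70,dk=60,rk=70)
go(584,-295.3,42,0.27)
cv2.imwrite('pics/c.png',c['img'][100:400,140:500])
E
```

```text
time: 23.78
position: [584.4, -297.5, 141.1]
orientation: [3.139, -0.002, 0.264]
ft_force: [-0.5, -0.7, -0.0]
width: 84.9
finger_force: 0.0
[321.69856432 259.88569116]
slot th 205 px [318. 302.] c [ 548.8 -302.3] size [3.5 8.9] longaxis deg 120.8
disc th 110 px [292. 358.] c [ 501. -297.] size [24.8 69.7] longaxis deg 106.3
key th 45 px [316. 242.] c [ 594.1 -289. ] size [0. 0.] longaxis deg 0.0
slot th 205 px [318. 302.] c [ 548.8 -302.3] size [3.5 8.9] longaxis deg 120.8
disc th 110 px [292. 358.] c [ 501. -297.] size [24.8 69.7] longaxis deg 106.3
key th 60 px [323. 247.] c [ 589.2 -295. ] size [42.3  9. ] longaxis deg 14.8
pos [ 584.6 -297.8  141.6] yaw 0.264 w 84.4 delta [-0.2 -2.9 99.6] turn -0.006 t 23.8 q6 0.75
```

View pics/c.png

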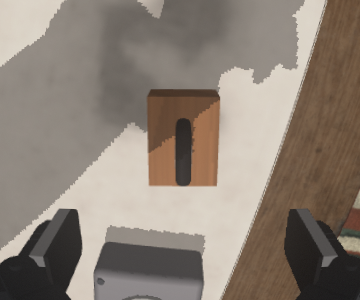

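Crop: bow top spans about (183,128)-(183,186), stand top (149,97)-(217,186).

```bash
python3 - <<'E'
from h import *
c=cap('wrist')
print(onz(c,323,257,70).round(1), onz(c,323,241.5,34).round(1), onz(c,323,286,70),onz(c,323,228,70))
go(584.3,-296,42,0.268)
E
```

```text
[ 586.1 -296.    70. ] [ 585.1 -296.3   34. ] [ 567.44003088 -301.01451009   70.        ] [ 603.77690947 -291.17322172   70.        ]
pos [ 584.6 -297.9  141.6] yaw 0.264 w 85.1 delta [-0.1 -2.2 99.6] turn -0.004 t 23.9 q6 0.75
```

Converted, 1 mm is 0.2, 99 mm is 19.8.

```bash
echo '[[[85, 0.2, -0.3, 2, -0.004], [85, 0.2, -0.3, 6, -0.004], [85, 0.2, -0.3, 11, -0.004], [85, 0.2, -0.3, 15, -0.004], [85, 0.2, -0.3, 18, -0.004], [85, 0.2, -0.3, 19.6, -0.004], [85, 0.2, -0.3, 19.8, -0.004], [85, 0.2, -0.3, 19.8, -0.004]]]' | python3 inch.py; echo '[[[85, 0, 0, 0, 0], [0, 0, 0, 0, 0], [0, 0, 0, 0, 0], [0, 0, 0, 0, 0], [0, 0, 0, 0, 0], [0, 0, 0, 0, 0], [0, 0, 0, 0, 0], [0, 0, 0, 0, 0]]]' | python3 inch.py; python3 -c "
from h import *
go(585.3,-296,42,0.268);print(manip.state()['torque'])"
```

```text
time: 24.55
position: [584.4, -295.5, 39.6]
orientation: [3.141, -0.0, 0.268]
ft_force: [-0.2, 0.1, 0.4]
width: 85.1
finger_force: 0.0
time: 25.22
position: [584.5, -295.7, 39.8]
orientation: [3.141, -0.0, 0.268]
ft_force: [0.2, -0.0, -0.8]
width: 8.9
finger_force: 59.6
pos [ 584.5 -295.7   39.8] yaw 0.268 w 8.9 delta [ 0.7  0.5 -2.2] turn -0.0 t 25.2 q6 0.75
[ 0.04866263 -0.00627142 -0.05255911]
```

Converted, -85 mm is -17, -82 mm is -16.4.

```bash
echo '[[[0, 0, 0, -1, 0], [0, 0, 0, -3, 0], [0, 0, 0, -6, 0], [0, 0, 0, -10, 0], [0, 0, 0, -14, 0], [0, 0, 0, -16.4, 0], [0, 0, 0, -17, 0], [0, 0, 0, -17, 0]]]' | python3 inch.py; python3 -c "
from h import *
go(426.2,-304.8,125,0.155)"
```

```text
time: 25.88
position: [585.0, -295.5, 126.6]
orientation: [3.14, -0.002, 0.268]
ft_force: [0.7, -0.2, -0.4]
width: 9.4
finger_force: 59.7
pos [ 585.  -295.5  126.6] yaw 0.268 w 9.4 delta [-155.6  -33.1    1.2] turn 0.113 t 25.9 q6 0.75
```

Converted, -155.6 mm is -31.12, -150 mm is -30.

```bash
echo '[[[0, -7, -1.4, 0, 0], [0, -14, -2.8, 0, 0.04], [0, -21, -4.2, 0, 0.08], [0, -27, -5.6, 0, 0.113], [0, -30, -6.4, 0, 0.113], [0, -31.12, -6.6, 0, 0.113], [0, -31.12, -6.6, 0, 0.113], [0, -31.12, -6.6, 0, 0.113]]]' | python3 inch.py; python3 - <<'E'
from h import *
go(426.2,-304.8,90,0.155)
c=cap('wrist','w9'); cv2.imwrite('pics/d.png',cv2.resize(c['img'][180:400,200:440],(720,660))[:600])
p=np.array(manip.state()['position'])
X=np.array([.988,.154,0]);
for dz in (30,-6,-34):
  for dx in(-19,19): print(dz,dx,proj(c,p+X*dx+[0,0,dz]).round())
for dx in(-10,0,10): print('slot',proj(c,np.array([426.2,-304.8,56])+X*dx).round())
E
```

```text
time: 26.55
position: [425.7, -304.6, 124.0]
orientation: [-3.141, -0.0, 0.155]
ft_force: [-0.5, -0.2, -0.8]
width: 9.6
finger_force: 59.7
pos [ 425.7 -304.6  124. ] yaw 0.155 w 9.6 delta [ 0.4  0.3 34. ] turn -0.0 t 26.6 q6 0.69
30 -19 [327. 393.]
30 19 [328. 307.]
-6 -19 [327. 344.]
-6 19 [327. 269.]
-34 -19 [326. 316.]
-34 19 [327. 248.]
slot [326. 276.]
slot [326. 261.]
slot [326. 245.]
```

View pics/d.png

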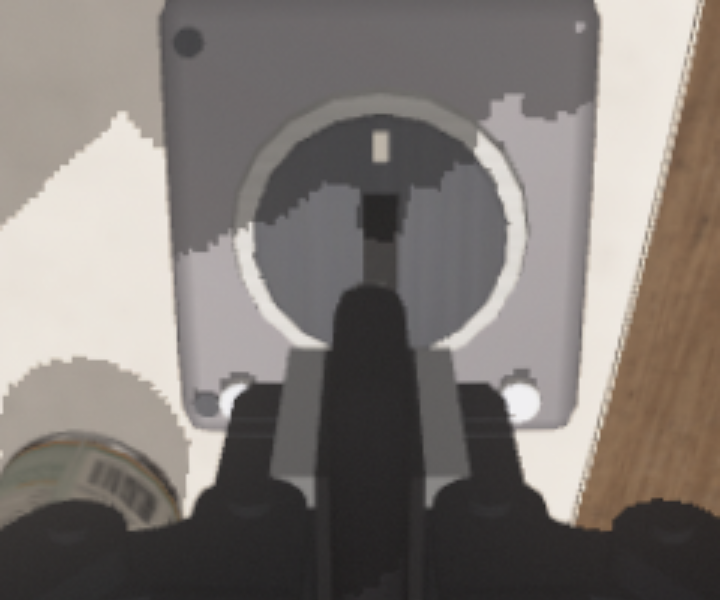

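```bash
python3 - <<'E'
from h import *
c=cap('side','s2'); s=cap('scene','c2')
p=np.array(manip.state()['position']);X=np.array([.988,.154,0])
for k in(c,s):
  print(k['n'],'tip',proj(k,p+[0,0,-34]).round(1),'bowlow',proj(k,p-X*19+[0,0,-6]).round(1),proj(k,p+X*19+[0,0,-6]).round(1),'blade',proj(k,p-X*9+[0,0,-20]).round(1),proj(k,p+X*9+[0,0,-20]).round(1),'slot',proj(k,[426.2,-304.8,56]).round(1))
cv2.imwrite('pics/e.png',cv2.resize(c['img'][270:345,230:330],(800,600),interpolation=cv2.INTER_CUBIC))
E
```

```text
side tip [275.7 306.1] bowlow [265.2 293.3] [285.4 292.1] blade [270.8 299.7] [280.3 299.2] slot [276.  322.2]
scene tip [475.5 197.7] bowlow [485.4 193.2] [471.4 184.1] blade [480.2 195.3] [473.7 191. ] slot [472.2 208.4]
```

View pics/e.png

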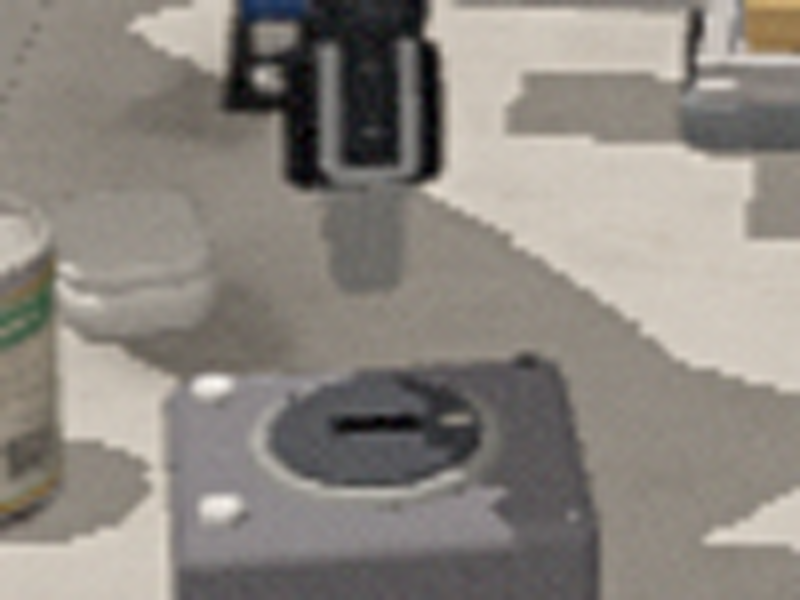

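Side crop: blade tip at (365,292), slot centre (377,423), i.e. the slot is about 2 mm farther +x than the wrist estimate; the wrist crop shows a similar bias of about 1.7 mm in -y. I correct to (428.2,-306.5).

```bash
python3 - <<'E'
from h import *
go(428.2,-306.5,91,0.155)
E
echo '[[[0, 0.44, 0.44, 1, 0], [0, 0.44, 0.44, 2.4, 0], [0, 0.44, 0.44, 4, 0], [0, 0.44, 0.44, 5.4, 0], [0, 0.44, 0.44, 6.2, 0], [0, 0.44, 0.44, 6.2, 0], [0, 0.44, 0.44, 6.2, 0], [0, 0.44, 0.44, 6.2, 0]]]' | python3 inch.py; echo '[[[0, 0, 0, 0.2, 0], [0, 0, 0, 0.4, 0], [0, 0, 0, 0.6, 0], [0, 0, 0, 0.8, 0], [0, 0, 0, 0.8, 0], [0, 0, 0, 0.8, 0]]]' | python3 inch.py
```

```text
pos [ 426.4 -304.7  124.4] yaw 0.156 w 8.8 delta [ 1.4  2.  33.4] turn 0.001 t 26.7 q6 0.69
time: 27.37
position: [428.1, -306.7, 93.6]
orientation: [3.141, -0.0, 0.155]
ft_force: [0.1, 0.3, -0.2]
width: 9.2
finger_force: 59.7
time: 27.87
position: [427.9, -306.5, 89.3]
orientation: [-3.142, 0.0, 0.155]
ft_force: [0.6, -0.1, 0.1]
width: 9.3
finger_force: 59.7
```

```bash
echo '[[[0, 0, 0, 0.2, 0], [0, 0, 0, 0.4, 0], [0, 0, 0, 0.6, 0], [0, 0, 0, 0.8, 0], [0, 0, 0, 0.8, 0], [0, 0, 0, 0.8, 0]]]' | python3 inch.py; echo '[[[0, 0, 0, 0.2, 0], [0, 0, 0, 0.4, 0], [0, 0, 0, 0.6, 0], [0, 0, 0, 0.8, 0], [0, 0, 0, 0.8, 0]]]' | python3 inch.py; python3 -c "
from h import *
print(manip.state()['torque'])"
```

```text
time: 28.37
position: [427.9, -306.5, 85.2]
orientation: [-3.141, 0.0, 0.155]
ft_force: [-0.1, -0.5, 0.0]
width: 9.4
finger_force: 59.7
time: 28.78
position: [427.8, -306.4, 81.1]
orientation: [-3.141, 0.0, 0.155]
ft_force: [0.1, 0.4, -1.0]
width: 8.8
finger_force: 59.7
[-0.03679365 -0.00072799 -0.01335591]
```

```bash
echo '[[[0, 0, 0, 0.6, 0], [0, 0, 0, 1.2, 0], [0, 0, 0, 1.8, 0], [0, 0, 0, 2.4, 0], [0, 0, 0, 2.8, 0], [0, 0, 0, 3.2, 0], [0, 0, 0, 3.2, 0], [0, 0, 0, 3.2, 0]]]' | python3 inch.py; echo '[[[0, 0, 0, 0.2, 0], [0, 0, 0, 0.4, 0], [0, 0, 0, 0.6, 0], [0, 0, 0, 0.7, 0], [0, 0, 0, 0.7, 0]]]' | python3 inch.py; echo '[[[0, 0, 0, 0.1, 0], [0, 0, 0, 0.2, 0], [0, 0, 0, 0.2, 0]]]' | python3 inch.py;python3 -c "
from h import *
print(manip.state()['torque'])"
```

```text
time: 29.45
position: [427.9, -306.5, 65.2]
orientation: [-3.141, 0.0, 0.155]
ft_force: [-0.0, 0.5, 0.1]
width: 9.2
finger_force: 59.7
time: 29.87
position: [427.9, -306.5, 61.7]
orientation: [-3.141, 0.0, 0.155]
ft_force: [0.6, -0.3, -0.2]
width: 9.1
finger_force: 59.7
time: 30.12
position: [428.1, -306.7, 61.5]
orientation: [3.142, -0.0, 0.155]
ft_force: [-2.0, 1.6, 4.6]
width: 9.3
finger_force: 60.5
[ 0.31622943  0.26895241 -0.02922904]
```

Converted, -0.5 mm is -0.1.

```bash
echo '[[[0, 0, 0, -0.1, 0.1], [0, 0, 0, -0.1, 0.2], [0, 0, 0, -0.1, 0.3], [0, 0, 0, -0.1, 0.4], [0, 0, 0, -0.1, 0.5], [0, 0, 0, -0.1, 0.6], [0, 0, 0, -0.1, 0.7], [0, 0, 0, -0.1, 0.7]]]' | python3 inch.py; echo '[[[0, 0, 0, 0, 0.1], [0, 0, 0, 0, 0.2], [0, 0, 0, 0, 0.3], [0, 0, 0, 0, 0.4], [0, 0, 0, 0, 0.5], [0, 0, 0, 0, 0.6], [0, 0, 0, 0, 0.65], [0, 0, 0, 0, 0.65]]]' | python3 inch.py;python3 -c "
from h import *
go();print(manip.state()['torque'])"
```

```text
time: 30.78
position: [428.1, -307.2, 61.6]
orientation: [3.14, -0.001, -0.547]
ft_force: [-0.5, -1.3, 0.7]
width: 9.1
finger_force: 59.8
time: 31.45
position: [427.5, -307.9, 61.6]
orientation: [3.14, -0.002, -1.193]
ft_force: [-3.2, -5.0, -0.2]
width: 8.6
finger_force: 59.8
pos [ 427.5 -307.9   61.6] yaw -1.193 w 8.6 delta [0. 0. 0.] turn 0.0 t 31.4 q6 2.04
[-0.80372183  0.58289937  0.05628473]
```

```bash
echo '[[[0, 0, 0, 0, 0.05], [0, 0, 0, 0, 0.1], [0, 0, 0, 0, 0.1], [0, 0, 0, 0, 0.1]]]' | python3 inch.py;python3 -c "
from h import *
go();print(manip.state()['torque'])"; echo '[[[0, 0, 0, 0, 0.05], [0, 0, 0, 0, 0.05], [0, 0, 0, 0, 0.05]]]' | python3 inch.py;python3 -c "
from h import *
go();print(manip.state()['torque'])"
```

```text
time: 31.78
position: [427.4, -308.0, 61.6]
orientation: [3.14, -0.003, -1.292]
ft_force: [-3.8, -5.0, 0.4]
width: 9.2
finger_force: 59.9
pos [ 427.4 -308.    61.6] yaw -1.292 w 9.2 delta [0. 0. 0.] turn 0.0 t 31.8 q6 2.14
[-0.82493765  0.70636075  0.02966405]
time: 32.03
position: [427.3, -308.0, 61.6]
orientation: [3.139, -0.003, -1.341]
ft_force: [-3.9, -4.6, 0.1]
width: 9.1
finger_force: 59.9
pos [ 427.3 -308.    61.6] yaw -1.341 w 9.1 delta [0. 0. 0.] turn 0.0 t 32.0 q6 2.19
[-0.86449234  0.72015697  0.18994486]
```

Converted, -100 mm is -20, -130 mm is -26.

```bash
echo '[[[35, 0, 0, 0, -0.05], [35, 0, 0, 0, -0.05], [35, 0, 0, 0, -0.05], [35, 0, 0, -1, -0.05], [35, 0, 0, -5, -0.05], [35, 0, 0, -12, -0.05], [35, 0, 0, -20, -0.05], [35, 0, 0, -26, -0.05]]]' | python3 inch.py; echo '[[[35, 0, 0, -3, 0], [35, 0, 0, -6, 0], [35, 0, 0, -6, 0], [35, 0, 0, -6, 0], [35, 0, 0, -6, 0]]]' | python3 inch.py
python3 - <<'E'
from k import *
go()
c=cap('wrist','w10'); u=proj(c,(428,-307,92)); print(u)
s=cap('side','s3'); print('side bow pred', proj(s,(428,-307,92)).round(),proj(s,(428,-307,60)).round())
g=cv2.cvtColor(s['img'],cv2.COLOR_BGR2GRAY)
u,v=proj(s,(428,-307,75)).round().astype(int)
print(u,v);print(g[v-16:v+14:2,u-14:u+16:2])
E
```

```text
time: 32.7
position: [428.4, -306.8, 194.6]
orientation: [-3.14, -0.002, -1.295]
ft_force: [2.2, -0.3, 0.2]
width: 34.9
finger_force: 0.0
time: 33.12
position: [427.5, -306.1, 220.2]
orientation: [3.141, 0.001, -1.295]
ft_force: [0.5, 0.4, -0.1]
width: 34.8
finger_force: 0.0
pos [ 427.5 -306.1  220.2] yaw -1.295 w 34.8 delta [0. 0. 0.] turn 0.0 t 33.1 q6 2.14
[322.76401011 230.0138908 ]
side bow pred [276. 306.] [277. 321.]
277 314
[[135 137 136 138 136 132 132 135 136 134 135 134 137 130 133]
 [132 135 135 138 134 132 131 133 132 135 138 138 136 133 140]
 [134 133 135 133 139 137 118 144 139 136 137 134 139 137 137]
 [126 129 131 136 140  61  27  84 139 137 138 136 138 135 138]
 [125 124 127 129 136  49  37  27 132 144 136 135 137 141 136]
 [117 123 128 128 134  69   9  31  78 138 138 134 136 134 135]
 [112 118 128 129 135  90  35  36  47 142 137 135 134 138 138]
 [105 114 127 134 137  91  26  32  26 127 136 134 132 135 133]
 [106 116 130 130 135  89  40   5  22 133 139 136 139 139 141]
 [127 119 121 124 138  85  43  10  22 132 140 134  84  79  87]
 [138 138 136 107  93  54  43  18  19  83  91 102 138 108  85]
 [142 135  90  85  90  76  17  15   7  45  60  87  92 159 142]
 [149  82  88  84  89  89  31  20  18  46  59  81  88  73 167]
 [128  86  85  86  89  93  95  24  14  59  49  52  58  51 120]
 [135  75  85  82  85  84  88  25  94  55  48  58  47  84 110]]
```

```bash
python3 - <<'E'
from k import *
c=cap('wrist'); keybox(c,(0+60,60),proj(c,(428,-307,92)),zk=92,dk=40,rk=50)
E
echo '[[[85, -7.4, -2.52, -2, -0.12], [85, -14.8, -5, -4, -0.24], [85, -22.2, -7.6, -4, -0.36], [85, -29.6, -10.2, -4, -0.48], [85, -37, -12.6, -4, -0.6], [85, -44.4, -15.2, -4, -0.72], [85, -51.8, -17.8, -4, -0.84], [85, -58, -20.2, -4, -0.96]]]' | python3 inch.py; for i in 1 ; do :; done; echo '[[[85, 0, 0, 0, -0.12], [85, 0, 0, 0, -0.24], [85, 0, 0, 0, -0.36], [85, 0, 0, 0, -0.48], [85, 0, 0, 0, -0.6], [85, 0, 0, 0, -0.72], [85, 0, 0, 0, -0.84], [85, 0, 0, 0, -0.96]]]' | python3 inch.py; echo '[[[85, 0, 0, 0, -0.12], [85, 0, 0, 0, -0.24], [85, 0, 0, 0, -0.36], [85, 0, 0, 0, -0.48], [85, 0, 0, 0, -0.6], [85, 0, 0, 0, -0.72], [85, 0, 0, 0, -0.84], [85, 0, 0, 0, -0.96]]]' | python3 inch.py; echo '[[[85, 0, 0, 0, -0.12], [85, 0, 0, 0, -0.24], [85, 0, 0, 0, -0.36], [85, 0, 0, 0, -0.48], [85, 0, 0, 0, -0.6], [85, 0, 0, 0, -0.72], [85, 0, 0, 0, -0.84], [85, 0, 0, 0, -0.96]]]' | python3 inch.py; python3 -c "
from h import *
go(444.9,5.5,62,np.pi-0.0643)"
```

```text
slot th 63 px [63. 61.] c [ 711.1 -394.8] size [4.3 1.5] longaxis deg 60.2
disc th 110 px [70. 38.] c [ 739.  -418.4] size [ 81.8 207.2] longaxis deg 179.2
key none
time: 33.93
position: [445.5, 2.3, 240.4]
orientation: [-3.141, 0.001, -0.329]
ft_force: [0.4, -0.8, 0.3]
width: 85.1
finger_force: 0.0
time: 34.6
position: [445.8, 0.1, 240.2]
orientation: [-3.14, 0.002, 0.631]
ft_force: [-0.0, -0.3, -0.2]
width: 85.2
finger_force: 0.0
time: 35.27
position: [445.8, 0.0, 240.2]
orientation: [-3.14, -0.0, 1.591]
ft_force: [0.1, 0.9, 0.4]
width: 84.6
finger_force: 0.0
time: 35.93
position: [445.8, 0.0, 240.1]
orientation: [-3.141, -0.002, 2.551]
ft_force: [0.6, -0.4, -0.4]
width: 85.2
finger_force: 0.0
pos [445.8   0.  240.1] yaw 2.551 w 85.2 delta [  3.5   4.2 178.1] turn -0.527 t 35.9 q6 -1.1
```

```bash
python3 -c "
from m import *
plaq(cap('scene'),72,top=170,bot=290,r=400,amin=60)"
echo '[[[85, 0.7, 0.84, 4, -0.12], [85, 0.7, 0.84, 10, -0.24], [85, 0.7, 0.84, 16, -0.36], [85, 0.7, 0.84, 22, -0.48], [85, 0.7, 0.84, 28, -0.527], [85, 0.7, 0.84, 32, -0.527], [85, 0.7, 0.84, 34.4, -0.527], [85, 0.7, 0.84, 35.4, -0.527]]]' | python3 inch.py; echo '[[[85, 0, 0, 0, 0], [85, 0, 0, 0, 0], [0, 0, 0, 0, 0], [0, 0, 0, 0, 0], [0, 0, 0, 0, 0], [0, 0, 0, 0, 0], [0, 0, 0, 0, 0], [0, 0, 0, 0, 0]]]' | python3 inch.py; python3 -c "
from h import *
go(444.9,5.5,62,np.pi-0.0643)"
```

```text
scene 420.0 [110 222] [138 248] ((757.730224609375, 380.8070068359375), (58.871456146240234, 53.03032302856445), 13.982829093933105)
scene 226.5 [320 215] [343 232] ((549.1539916992188, -1.0105476379394531), (40.212799072265625, 40.975746154785156), 86.30319213867188)
scene 382.0 [341 203] [369 228] ((538.9126586914062, -60.7877311706543), (39.90840148925781, 75.8056411743164), 86.2202377319336)
time: 36.65
position: [443.2, 5.7, 61.0]
orientation: [3.141, -0.006, 3.07]
ft_force: [0.3, 0.3, 0.1]
width: 84.9
finger_force: 0.0
time: 37.32
position: [446.1, 5.3, 65.1]
orientation: [-3.141, 0.001, 3.072]
ft_force: [-1.4, 0.0, 3.8]
width: 23.3
finger_force: 60.3
pos [446.1   5.3  65.1] yaw 3.072 w 23.3 delta [1.2 0.1 3.1] turn -0.005 t 37.3 q6 -1.61
```

```bash
echo '[[[0, 0.2, 0, 0, 0], [0, 0.4, 0, 0, 0], [0, 0.6, 0, 0, 0], [0, 0.8, 0, 0, 0], [0, 0.8, 0, 0, 0], [0, 0.8, 0, 0, 0]]]' | python3 inch.py; python3 -c "
from h import *
go();p=manip.state()['position'];print(.998*p[0]-.0643*p[1],.0643*p[0]+.998*p[1])
X=np.array([.99793,-.0643]);Y=np.array([.0643,.99793]);
q=532.6*X+161.4*Y;print(q);go(q[0],q[1],65)
s=cap('side');k=cap('scene');print(proj(s,(644,61.5,84)),proj(k,(644,61.5,84)))"
```

```text
time: 37.82
position: [446.0, 5.4, 65.1]
orientation: [3.141, 0.012, 3.072]
ft_force: [18.8, 0.4, -12.5]
width: 23.0
finger_force: 59.6
pos [446.    5.4  65.1] yaw 3.072 w 23.0 delta [0. 0. 0.] turn 0.0 t 37.8 q6 -1.61
444.73312892766944 34.0401626866882
[541.875538 126.819722]
pos [446.    5.4  65.1] yaw 3.072 w 23.0 delta [-87.2 127.8   1.2] turn 0.0 t 37.8 q6 -1.61
[374.24872071 243.99758668] [283.93955384 204.52947624]
```

```bash
echo '[[[0, -0.8, 1.2, 0, 0], [0, -1, 4, 0, 0], [0, -1, 8, 0, 0], [0, -1, 12.4, 0, 0], [0, -1, 16.8, 0, 0], [0, -1, 20.8, 0, 0], [0, -1, 24, 0, 0], [0, -1, 25.6, 0, 0]]]' | python3 inch.py; echo '[[[0, -0.8, 0, 0, 0], [0, -2.8, 0, 0, 0], [0, -5.6, 0, 0, 0], [0, -8.8, 0, 0, 0], [0, -12, 0, 0, 0], [0, -14.8, 0, 0, 0], [0, -16.6, 0, 0, 0], [0, -17.2, 0, 0, 0]]]' | python3 inch.py; echo '[[[0, 0, 0, 0, 0], [0, 0, 0, 0, 0], [0, 0, 0, 0, 0]]]' | python3 inch.py; cat > p.py <<'E'
from m import *
X=np.array([.99793,-.0643]);Y=np.array([.0643,.99793])
def tgt(xm,ym):
    p=np.array(manip.state()['position'][:2]);print('xm,ym',(X@p).round(2),(Y@p).round(2));q=xm*X+ym*Y;go(q[0],q[1])
E
python3 -c "
from p import *
tgt(533.7,161.6)"
```

```text
time: 38.58
position: [456.0, 134.4, 65.0]
orientation: [-3.141, 0.001, 3.074]
ft_force: [-1.7, -2.8, 5.5]
width: 23.3
finger_force: 62.2
time: 39.25
position: [542.9, 127.0, 65.1]
orientation: [3.141, 0.001, 3.072]
ft_force: [-2.2, 0.8, 6.8]
width: 23.2
finger_force: 62.5
time: 39.5
position: [541.9, 127.0, 65.0]
orientation: [3.141, 0.002, 3.072]
ft_force: [1.1, 0.9, 5.2]
width: 23.0
finger_force: 62.1
xm,ym 532.58 161.6
pos [541.9 127.   65. ] yaw 3.072 w 23.0 delta [-1.1  0.   0. ] turn 0.0 t 39.5 q6 -1.37
```

Converted, -1.1 mm is -0.22, -0.5 mm is -0.1.

```bash
echo '[[[0, -0.1, 0, 0, 0], [0, -0.22, 0, 0, 0], [0, -0.22, 0, 0, 0], [0, -0.22, 0, 0, 0], [0, -0.22, 0, 0, 0], [0, -0.22, 0, 0, 0], [0, -0.22, 0, 0, 0], [0, -0.22, 0, 0, 0]]]' | python3 inch.py;python3 - <<'E'
from p import *
tgt(533.7,161.6)
for n in('scene','side'):
    c=cap(n,'L'+n); t,b,l,r=(150,300,220,400) if n=='scene' else (200,300,330,450)
    plaq(c,72,t,b,l,r,20)
    h=cv2.cvtColor(c['img'],cv2.COLOR_BGR2HSV); u,v=map(int,proj(c,(644,61.5,84)))
    m=cv2.inRange(h,(14,150,80),(28,255,255))[v-16:v+10,u-14:u+14]; ys,xs=np.nonzero(m)
    if len(ys): print('brass',len(ys),xs.min()+u-14,xs.max()+u-14,ys.min()+v-16,ys.max()+v-16, xs[ys==ys.max()].mean()+u-14)
    print('pred plaque corners',[proj(c,[*(np.array([644,61.5])+a*X+b*Y),72]).round(1).tolist() for a,b in((-32,-20),(-32,20),(32,20),(32,-20))])
E
```

```text
time: 40.17
position: [542.4, 127.0, 65.0]
orientation: [3.141, 0.001, 3.072]
ft_force: [0.6, 1.1, 6.1]
width: 22.9
finger_force: 62.3
xm,ym 533.11 161.6
pos [542.4 127.   65. ] yaw 3.072 w 22.9 delta [-0.6  0.   0. ] turn 0.0 t 40.2 q6 -1.37
scene 102.5 [250 212] [260 227] ((649.4119873046875, 132.1685333251953), (21.781288146972656, 43.96308898925781), 60.50788879394531)
pred plaque corners [[298.9, 214.3], [282.7, 220.9], [269.6, 202.4], [285.5, 196.2]]
side 381.5 [361 233] [387 257] ((645.06396484375, 91.81804656982422), (186.05101013183594, 65.15846252441406), 86.6043930053711)
side 27.0 [411 229] [416 237] ((763.8252563476562, 187.98605346679688), (70.16931915283203, 13.925262451171875), 81.11380004882812)
brass 56 371 378 233 244 374.0
pred plaque corners [[361.5, 250.8], [361.5, 245.3], [386.3, 246.1], [387.0, 251.6]]
```

```bash
for i in 1 2 3; do echo '[[[0, -0.1, 0, 0, 0], [0, -0.1, 0, 0, 0], [0, -0.1, 0, 0, 0], [0, -0.1, 0, 0, 0], [0, -0.1, 0, 0, 0], [0, -0.1, 0, 0, 0], [0, -0.1, 0, 0, 0], [0, -0.1, 0, 0, 0]]]' | python3 inch.py | head -2; done
```

```text
time: 40.93
position: [542.8, 127.0, 65.0]
time: 41.6
position: [543.3, 127.0, 65.1]
time: 42.27
position: [543.8, 126.9, 65.1]
```

```bash
python3 - <<'E'
from p import *
tgt(533.7,101.6)
c=cap('scene');g=cv2.cvtColor(c['img'],cv2.COLOR_BGR2HSV)
print(g[194:224:3,264:304:3,2]);print(g[194:224:3,264:304:3,1])
E
```

```text
xm,ym 534.51 161.62
pos [543.8 126.9  65.1] yaw 3.072 w 22.9 delta [  0.5 -60.   -0. ] turn 0.0 t 42.3 q6 -1.37
[[ 36  50  60  83  83  65  60  54  47  38  44  49 163 149]
 [ 30  30  37  41  41  39  37  32  29  30  49  34 162 170]
 [ 59  63  38  31  28  27  28  34  56  76  41  26 122 194]
 [ 33  53  83  90  83  84  89  89  74  35  29  30 187 181]
 [ 25  31  42  42  50  54  44  35  30  27  22  25 166 157]
 [ 23  26  26  28  28  28  26  25  27  25  24  23 122  60]
 [ 24  25  27  27  27  26  27  26  27  24  23  23  33  53]
 [ 23  24  26  26  27  24  25  26  27  24  24  26  39  50]
 [ 25  27  26  26  27  25  26  27  26  25  27  26  43  60]
 [ 27  27  25  26  25  26  27  26  28  27  25  26  29  31]]
[[21 66 85 80 80 78 81 76 65 34 64 47 16  2]
 [ 9 17  7 31 37 39 21  0 35  9  0 15 14 11]
 [ 0  4 13 25 27 19  9  0  0  7  6 29 15 17]
 [23  0  6  6  6  9  6  6  7 15 18  9 16 15]
 [31 25 12 12  0  5 12 15 17  9 23 10 17 18]
 [22 29 20 18 18 27 10 20 38 20 21 22 19  9]
 [11 20 19 19 19 20  9 20 19 21  0 22 23  0]
 [33 21 20 20 28 21 20 29 38 21 21 20  7  5]
 [31 28 20 29 19 20 20 19 29 20 28 29  6  4]
 [28 19 20 20 20 20 19 10 36 19 20 20 26 16]]
```

Converted, -60 mm is -12, 0.5 mm is 0.1.

```bash
echo '[[[0, 0, -1.6, 0, 0], [0, 0, -4, 0, 0], [0, 0, -6.8, 0, 0], [0, 0, -9.2, 0, 0], [0, 0.1, -11, 0, 0], [0, 0.1, -12, 0, 0], [0, 0.1, -12, 0, 0], [0, 0.1, -12, 0, 0]]]' | python3 inch.py; echo '[[[0, 0, 0, 0, 0], [0, 0, 0, 0, 0], [0, 0, 0, 0, 0], [0, 0, 0, 0, 0]]]' | python3 inch.py >/dev/null; python3 - <<'E'
from p import *
tgt(533.7,101.6)
c=cap('side')
plaq(c,72,225,262,350,400,20)
print([proj(c,[*(np.array([644,61.5])+a*X+b*Y),72]).round(1).tolist() for a,b in((-20,-20),(-20,20),(20,20),(20,-20))])
h=cv2.cvtColor(c['img'],cv2.COLOR_BGR2HSV)
for v in range(240,260,1): print(v,h[v,352:398:2,1])
E
```

```text
time: 42.98
position: [539.4, 66.2, 65.0]
orientation: [-3.141, 0.001, 3.071]
ft_force: [-0.8, -1.1, 6.2]
width: 23.0
finger_force: 62.3
xm,ym 534.08 101.1
pos [539.5  66.5  65.1] yaw 3.072 w 22.9 delta [ 0.4  0.5 -0. ] turn 0.0 t 43.3 q6 -1.48
side 271.5 [362 246] [388 261] ((642.9696655273438, 25.20159912109375), (105.54369354248047, 63.88872528076172), 86.50354766845703)
side 33.5 [372 233] [379 240] ((655.76123046875, 154.65719604492188), (59.71076202392578, 19.329797744750977), 85.49759674072266)
[[366.2, 250.9], [366.2, 245.5], [381.7, 245.9], [382.2, 251.4]]
240 [ 27  26  25  28  25  25  30  78  39 113  96 138 147  78  71  76  64  66
  76  56  67  85  83]
241 [ 24  24  25  27  28  29  30  40  44  77 112 207 154  62 100  69  87  79
  81  78  73 111  62]
242 [ 27  24  27  22  22  23  29  28  26  25  18 172  64  14  37  38  44  50
  29  67  96  85 100]
243 [ 27  26  24  12  19  16  17  13  17  16  15  66  19  16  18  16  20  21
  20  35 139  37  68]
244 [27 29 25 20 14 26 18 22 19 15 15 77 25 20 23 13 23 20 16 21 40 32 28]
245 [25 26 24 13 25 19 23 21 27 24 22 24 17 18 14 21 14 2
[... 679 characters left out ...]
27  27]
253 [ 23  27  26  18  22  26  11  54 123 121 122 119 122 115 119  84  17  16
  22  19  28  22  26]
254 [ 20  15  19  27  17  29  39  77 128 122 120 123 118 126 123  79   9  14
  22  16  28  24  27]
255 [ 24  26  18  19  14 100 121 122 124 126 122 122 121 120 117 108  68  71
  27  23  20  10  17]
256 [ 24  24  23  22  22 110 117 117 112 115 118 116 113 107 115 114 118 121
  63  20  12  14  14]
257 [ 21  20  20  22  16 113 112 113 113 109 121 110 120 114 111 113 117 120
  58  16  19  12  17]
258 [ 18  19  17  22   5 116 111 109 116 112 114 122 117 113 114 112 114 117
  48  13  14  13  15]
259 [ 23  17  22  20  17 107 115 113 112 114 107 110 114 114 109 114 118 119
  37  15  21   9  16]
```

Converted, 0.5 mm is 0.1.

```bash
echo '[[[0, 0, 0.1, 0, 0], [0, 0, 0.1, 0, 0], [0, 0, 0.1, 0, 0], [0, 0, 0.1, 0, 0], [0, 0, 0.1, 0, 0], [0, 0, 0.1, 0, 0], [0, 0, 0.1, 0, 0], [0, 0, 0.1, 0, 0]]]' | python3 inch.py; for i in 1 2 3; do echo '[[[0, 0, 0, 0, 0], [0, 0, 0, 0, 0], [0, 0, 0, 0, 0], [0, 0, 0, 0, 0], [0, 0, 0, 0, 0], [0, 0, 0, 0, 0], [0, 0, 0, 0, 0], [0, 0, 0, 0, 0]]]' | python3 inch.py | head -2; done
echo '[[[0, 1.6, 0, 0, 0], [0, 4, 0, 0, 0], [0, 7.2, 0, 0, 0], [0, 10.4, 0, 0, 0], [0, 13.6, 0, 0, 0], [0, 16, 0, 0, 0], [0, 17.2, 0, 0, 0], [0, 17.4, 0, 0, 0]]]' | python3 inch.py; echo '[[[0, 0, 0, 0, 0], [0, 0, 0, 0, 0], [85, 0, 0, 0, 0], [85, 0, 0, 0, 0], [85, 0, 0, 0, 0], [85, 0, 0, 0, 0], [85, 0, 0, -0.8, 0], [85, 0, 0, -4, 0]]]' | python3 inch.py; echo '[[[85, 0, 0, -6, 0], [85, 0, 0, -12, 0], [85, 0, 0, -18, 0], [85, 0, 0, -24, 0], [85, 0, 0, -28, 0], [85, 0, 0, -28, 0], [85, 0, 0, -28, 0], [85, 0, 0, -28, 0]]]' | python3 inch.py; python3 -c "
from m import *
plaq(cap('scene'),72,170,290,200,400,60)
go(428,-306.5,240,-1.295)"
```

```text
time: 44.03
position: [539.5, 67.1, 65.1]
orientation: [-3.141, 0.001, 3.072]
ft_force: [0.1, -1.4, 6.3]
width: 22.9
finger_force: 62.3
time: 44.7
position: [539.5, 67.1, 65.1]
time: 45.37
position: [539.5, 67.1, 65.1]
time: 46.03
position: [539.5, 67.1, 65.1]
time: 46.7
position: [451.6, 73.4, 65.0]
orientation: [-3.141, 0.001, 3.072]
ft_force: [0.5, -1.2, 6.1]
width: 23.3
finger_force: 62.4
time: 47.37
position: [450.0, 73.5, 81.8]
orientation: [-3.141, -0.006, 3.072]
ft_force: [0.0, 0.6, -0.7]
width: 84.6
finger_force: 0.0
time: 48.03
position: [451.9, 73.6, 223.2]
orientation: [-3.141, -0.002, 3.072]
ft_force: [0.7, -0.4, -0.4]
width: 84.8
finger_force: 0.0
scene 247.5 [291 226] [315 244] ((554.7284545898438, 68.07389831542969), (40.280765533447266, 41.60580062866211), 86.5025863647461)
scene 391.0 [314 213] [342 238] ((545.41796875, 8.16387939453125), (40.249027252197266, 77.3785400390625), 85.9714584350586)
pos [451.6  73.5 222.5] yaw 3.072 w 84.8 delta [  -3.  -380.8  -17.3] turn -1.916 t 48.1 q6 -1.46
```

```bash
python3 - <<'E'
from p import *
for n in('scene','side'):
    c=cap(n); h=cv2.cvtColor(c['img'],cv2.COLOR_BGR2HSV); u,v=map(int,proj(c,(644,61.5,84)))
    m=cv2.inRange(h,(12,110,50),(30,255,255))[v-20:v+12,u-16:u+16]; ys,xs=np.nonzero(m)
    for y in sorted(set(ys))[-5:]: print(n,y+v-20,xs[ys==y].min()+u-16,xs[ys==y].max()+u-16)
    y=ys.max(); P=onz(c,xs[ys==y].mean()+u-16,y+v-20+.5,84); print(P.round(1),'xm,ym',(X@P[:2]).round(1),(Y@P[:2]).round(1))
E
```

```text
scene 198 283 287
scene 199 281 287
scene 200 282 286
scene 201 284 285
scene 202 284 284
[649.3  58.2  84. ] xm,ym 644.2 99.8
side 239 373 376
side 240 374 377
side 241 373 376
side 242 374 376
side 243 374 375
[644.9  65.2  84. ] xm,ym 639.4 106.6
```

The rows are not in the units I measure in: shifts go in units of 5 mm. I convert before sending: -38 mm is -7.6, -17 mm is -3.4.

```bash
echo '[[[36, 0, -7.6, -2, 0.12], [36, 0, -15.6, -3.4, 0.24], [36, 0, -23.6, -3.4, 0.36], [36, 0, -31.6, -3.4, 0.48], [36, 0, -39.6, -3.4, 0.6], [36, 0, -47.6, -3.4, 0.72], [36, 0, -55.6, -3.4, 0.84], [36, 0, -63.6, -3.4, 0.96]]]' | python3 inch.py; echo '[[[36, 0, 0, 0, 0.12], [36, 0, 0, 0, 0.265], [36, 0, 0, 0, 0.265], [36, 0, 0, 0, 0.265]]]' | python3 inch.py; python3 -c "
from h import *
go(427.6,-307.3,200,1.847)"
```

```text
time: 48.85
position: [429.3, -245.3, 240.0]
orientation: [-3.141, -0.002, 2.106]
ft_force: [0.8, 0.4, 0.4]
width: 36.1
finger_force: 0.0
time: 49.18
position: [429.9, -243.5, 240.1]
orientation: [-3.14, -0.002, 1.848]
ft_force: [0.6, -0.2, -0.7]
width: 36.0
finger_force: 0.0
pos [ 429.9 -243.5  240.1] yaw 1.848 w 36.0 delta [-60.8 -19.7  40. ] turn 0.001 t 49.2 q6 -0.9
```

Converted, -60.8 mm is -12.16, -20 mm is -4.

```bash
echo '[[[36, -4, -1.2, 0, 0], [36, -8.4, -2.6, 0, 0], [36, -11.2, -3.6, 0, 0], [36, -12.16, -3.94, 2, 0], [36, -12.16, -3.94, 7, 0], [36, -12.16, -3.94, 13, 0], [36, -12.16, -3.94, 16, 0], [36, -12.16, -3.94, 16, 0]]]' | python3 inch.py; echo '[[[36, 0, 0, 0, 0], [36, 0, 0, 0, 0]]]' | python3 inch.py; python3 - <<'E'
from h import *
go(427.6,-307.3,63,1.847)
c=cap('side');g=cv2.cvtColor(c['img'],cv2.COLOR_BGR2GRAY)
p=np.array(manip.state()['position']);print('tcp px',proj(c,p),'key',proj(c,(427.6,-307.3,90)))
u,v=proj(c,(427.6,-307.3,85)).astype(int)
for r in (v-3,v,v+3): print(r,u-14,g[r,u-14:u+16])
E
```

```text
time: 49.85
position: [425.5, -304.5, 155.5]
orientation: [-3.136, -0.009, 1.848]
ft_force: [-1.3, 0.5, -0.3]
width: 35.9
finger_force: 0.0
time: 50.02
position: [428.6, -307.5, 162.4]
orientation: [3.141, 0.001, 1.848]
ft_force: [0.9, 0.6, 1.0]
width: 35.9
finger_force: 0.0
pos [ 428.6 -307.5  162.4] yaw 1.848 w 35.9 delta [ 0.6 -1.  99.4] turn 0.001 t 50.0 q6 -1.0
tcp px [275.92296456 271.46978901] key [276.19697711 306.88973097]
306 262 [120 127 131 133 133 130 127 127 135 134 101  48  23  20  19  30  77 133
 145 142 138 140 139 138 139 138 140 138 140 137]
309 262 [113 117 121 125 129 130 134 133 140 138 118  96  39  28   9  27  24  71
 133 141 138 135 135 134 134 140 135 139 136 135]
312 262 [107 109 113 111 120 126 129 135 135 136 119  95  59  20  16  19  13  29
  82 134 140 138 138 136 132 134 136 137 138 136]
```

Converted, 0.3 mm is 0.06, 98.5 mm is 19.7.

```bash
echo '[[[36, 0.06, -0.12, 3, 0], [36, 0.06, -0.12, 7, 0], [36, 0.06, -0.12, 11, 0], [36, 0.06, -0.12, 15, 0], [36, 0.06, -0.12, 17.6, 0], [36, 0.06, -0.12, 19.2, 0], [36, 0.06, -0.12, 19.7, 0], [36, 0.06, -0.12, 19.7, 0]]]' | python3 inch.py; echo '[[[36, 0, 0, 0, 0], [0, 0, 0, 0, 0], [0, 0, 0, 0, 0], [0, 0, 0, 0, 0], [0, 0, 0, 0, 0], [0, 0, 0, 0, 0], [0, 0, 0, 0, 0]]]' | python3 inch.py; python3 -c "
from h import *
go();print(manip.state()['torque'])"
```

```text
time: 50.73
position: [427.6, -307.6, 63.2]
orientation: [3.141, 0.0, 1.847]
ft_force: [0.1, -0.5, -0.5]
width: 36.1
finger_force: 0.0
time: 51.32
position: [427.6, -308.0, 64.1]
orientation: [3.142, 0.001, 1.847]
ft_force: [-2.9, 0.2, 5.6]
width: 8.7
finger_force: 59.9
pos [ 427.6 -308.    64.1] yaw 1.847 w 8.7 delta [0. 0. 0.] turn 0.0 t 51.3 q6 -1.0
[-0.01366939  0.4972505   0.06484478]
```

```bash
echo '[[[0, 0, 0, 0, -0.1], [0, 0, 0, 0, -0.2], [0, 0, 0, 0, -0.3], [0, 0, 0, 0, -0.4], [0, 0, 0, 0, -0.5], [0, 0, 0, 0, -0.6], [0, 0, 0, 0, -0.7], [0, 0, 0, 0, -0.8]]]' | python3 inch.py; echo '[[[0, 0, 0, 0, -0.1], [0, 0, 0, 0, -0.2], [0, 0, 0, 0, -0.3], [0, 0, 0, 0, -0.4], [0, 0, 0, 0, -0.5], [0, 0, 0, 0, -0.6], [0, 0, 0, 0, -0.65], [0, 0, 0, 0, -0.65]]]' | python3 inch.py;python3 -c "
from h import *
go();print(manip.state()['torque'])"; echo '[[[0, 0, 0, 0, -0.05], [0, 0, 0, 0, -0.1], [0, 0, 0, 0, -0.1], [0, 0, 0, 0, -0.1]]]' | python3 inch.py;python3 -c "
from h import *
go();print(manip.state()['torque'])"
```

```text
time: 51.98
position: [428.2, -307.5, 64.1]
orientation: [3.141, 0.002, 2.651]
ft_force: [-1.0, 2.0, 5.2]
width: 8.9
finger_force: 60.1
time: 52.65
position: [428.3, -306.4, 64.1]
orientation: [3.14, 0.002, -2.985]
ft_force: [-0.6, 4.5, 7.4]
width: 8.7
finger_force: 60.3
pos [ 428.3 -306.4   64.1] yaw -2.985 w 8.7 delta [0. 0. 0.] turn 0.0 t 52.6 q6 -2.45
[ 1.02067838  0.05604711 -0.00622819]
time: 52.98
position: [428.3, -306.3, 64.1]
orientation: [3.14, 0.002, -2.887]
ft_force: [0.3, 6.1, 8.2]
width: 9.0
finger_force: 60.4
pos [ 428.3 -306.3   64.1] yaw -2.887 w 9.0 delta [0. 0. 0.] turn 0.0 t 53.0 q6 -2.55
[1.13316464 0.16572691 0.03377432]
```

Converted, -130 mm is -26, -100 mm is -20.

```bash
echo '[[[0, 0, 0, 0, -0.04], [0, 0, 0, 0, -0.07], [0, 0, 0, 0, -0.07]]]' | python3 inch.py;python3 -c "
from h import *
go();print(manip.state()['torque'])";  echo '[[[36, 0, 0, 0, 0.04], [36, 0, 0, 0, 0.04], [36, 0, 0, 0, 0.04], [36, 0, 0, -1, 0.04], [36, 0, 0, -5, 0.04], [36, 0, 0, -12, 0.04], [36, 0, 0, -20, 0.04], [36, 0, 0, -26, 0.04]]]' | python3 inch.py; echo '[[[36, 0, 0, -6, 0], [36, 0, 0, -14, 0], [36, 0, 0, -14, 0], [36, 0, 0, -14, 0], [36, 0, 0, -14, 0]]]' | python3 inch.py
python3 - <<'E'
from m import *
go()
s=cap('side');g=cv2.cvtColor(s['img'],cv2.COLOR_BGR2GRAY)
print(proj(s,(428,-307,92)).round(1),proj(s,(428,-307,56)).round(1))
print(g[298:332:2,260:294:2])
plaq(cap('scene'),72,170,290,200,400,60)
E
```

```text
time: 53.23
position: [428.2, -306.2, 64.1]
orientation: [3.139, 0.002, -2.817]
ft_force: [-1.2, 6.3, 7.5]
width: 8.9
finger_force: 60.4
pos [ 428.2 -306.2   64.1] yaw -2.817 w 8.9 delta [0. 0. 0.] turn 0.0 t 53.2 q6 -2.62
[ 1.1413545   0.19690081 -0.2916548 ]
time: 53.9
position: [427.7, -307.7, 195.9]
orientation: [-3.14, 0.001, -2.856]
ft_force: [1.2, -0.2, 0.8]
width: 35.6
finger_force: 0.0
time: 54.32
position: [427.2, -307.3, 262.9]
orientation: [-3.141, 0.0, -2.856]
ft_force: [-0.7, -0.4, -0.2]
width: 36.2
finger_force: 0.0
pos [ 427.2 -307.3  262.9] yaw -2.856 w 36.2 delta [0. 0. 0.] turn 0.0 t 54.3 q6 -2.58
[276.4 305.9] [276.8 322.8]
[[129 132 134 131 131 129 126 130 130 129 135 132 135 134 133 132 132]
 [131 129 130 132 132 128 133 132 128 131 131 131 129 133 136 136 135]
 [126 127 133 129 128 135 131 130 136 133 134 137 135 132 135 133 134]
 [117 120 129 128 130 132 136 137 134 136 137 141 141 141 133 135 135]
 [105 119 128 130 108  85  66  54  39  33  35  27  23  81 135 133 136]
 [112 107 115 127  30  19  19  22  24  25  20   8  20  47 135 133 132]
 [102 110 113 127  25 
[... 321 characters left out ...]
41 130 133]
 [134 133 147  99  18  18  19  22  34  29  13  23  22  28 110 152 135]
 [132 156 105  80  28  25  14  25  26  35  29  71  33 122 108 102 127]
 [136 167  87  86  72  55  94  82  63  62  56  78  82  79  80 111 128]
 [128 159  91  83  82  81  84  87  88  82  87  84  83  78  77 162 106]
 [135 144 165  89  82  81  82  85  81  81  80  83  67  98 169 114 125]
 [135 134 138 160 174 113  93  71  77  74  93 137 160 128 110 124 134]]
scene 339.0 [292 226] [315 249] ((549.48291015625, 70.42131805419922), (44.830020904541016, 54.6314811706543), 83.69524383544922)
scene 474.0 [313 213] [342 242] ((545.5911865234375, 9.548788070678711), (44.290714263916016, 78.55580139160156), 82.6651611328125)
```

```bash
python3 -c "
from cell import manip
print(manip.job_done())"
```

```text
the job is handed in; nothing more can be done
None
```

I handed the job in at about 54 s without a verdict: the long and square plaques (no round one seen) are in their pockets after each was held under the pointer with the key on, the carrier is out, and the key is home in the switch and turned back to off; the 5 mm pointer alignment rests on end-stop readings and an estimated 2–3 mm error.

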